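# Put the spice tins and lemons back where each kind belongs

### The arm

A 7-joint arm with a two-finger parallel gripper is mounted at the origin on a cart in front of the work surface, level with it; the furniture and walls round the work are solid. World frame = base frame: x ahead of the robot, y to its left, z up, the work surface at z = 0. Lengths are in m, angles in rad, forces in N, time in s.
With the tool pointing down it reaches from about 0.425 to 0.925 m from the base axis. Payload 6.8 kg.
Tool frame: the origin (TCP) lies on the centre line of the jaws, within the pads' length; the fingertips stand 8 mm ahead of it and the grasp point (between the pads) lies 11 mm behind it; z points along the fingers, x is the direction in which the jaws open and shut, and the axes are right-handed (so a half turn about z gives the same grasp; the last joint's range is limited). The gripper opens to 88 mm and grips with 3 to 60 N. Pads are 20 mm wide; open, the fingers measure 115 mm over their backs; the gripper's body (75 mm by 178 mm) begins 61 mm behind the grasp point.
Start: joints at [-1.345, 0.477, 0.022, 1.555, -0.011, 1.109, -0.083], TCP at [0.221, 0.638, 0.231] pointing down, gripper open.
Joint ranges: [-2.96, 2.96], [-0.34, 2.1], [-1.41, 1.46], [0.24, 2.44], [-1.37, 4.51], [0.17, 1.92], [-2.96, 2.96]. Speed limits (rad/s): [2.39, 2.39, 3.14, 3.14, 3.14, 3.14, 3.14].

### API

Orientations are given as a unit quaternion [x, y, z, w].
In Python, from station import bot, capture, camera_info, finder gives the robot as it stands. The module is installed in compiled form; this text tells all that it offers.
- The arm moves only by the tool arm_command, never from a script. Its argument "motion" is a list of rows, each a list of 5 numbers: the shift along the tool's x, y, z in mm, then the turn about the tool's z in rad, then the opening in per cent of the stroke, from 0 (shut) to 100 (fully open). In form: [[dx, dy, dz, spin, gripper], ...]. A call has exactly 5 rows; each row shifts and turns the commanded pose from where the row before left it, along the tool's axes as they then stand; what a row does not reach is not made up. A row lasts 1/12 s, in which the tool goes at most 41.7 mm and 7.16 degrees, less where a joint would pass 70% of its speed; a pose out of reach is approached as far as the arm can. A call with a gripper value outside its range is refused whole. The fingers move at their own pace and stop on an object; "squeeze" is the grip in N (left out, the last holds). Time passes only in rows, so rows that do not move let the fingers close, or fill a call up. It gives the time, the measured TCP pose, the force and the opening at its end, in the units of the state.
- bot.observe(): the state, without advancing time (a new reading comes with each control period).
- capture(name): name is "side" or "top" or "wrist"; returns (picture, depth): 420x560x3 uint8, red, green, blue; 420x560 float32, m along the optical axis (not along the pixel's ray), 0 where there is no reading.
- camera_info(name): a dict with "fovy" (degrees; the focal length in pixels is half the picture's height over the tangent of half this angle, whatever the lens; pixels are square), "cx", "cy" (the principal point, pixels), "extrinsics" (4x4, takes a point from camera to world coordinates); the wrist camera has in their place "tool_from_camera" (4x4, takes a point from camera to tool coordinates, whose origin is the TCP and whose axes are the tool frame's). Camera axes: x right, y down, z forward; pixel columns grow to the right and rows downward; lengths in m; the calibration is good to about 2 mm. A picture is of the moment at which its call begins: read the wrist's pose just before it. camera_info takes no time and is no camera call.
- bot.finish_job(): hands the job in, once; it reports no verdict.
Trained networks look in the newest picture that a camera, given by its name, has taken for a name from the list of things; names that differ only in an ending like _2 or _b are one class to them, and where a whole thing is asked for, a point or a joint stands for the part that bears it (a point fixed in the world has none). Each returns a list of dicts, best first, with "conf" (0 to 1); they miss things now and then, are a little off and sometimes report something else, mostly with a low value. They report only what shows in the picture. A call takes as long as a camera call.
- finder.recognise(camera, name): "centre" ([column, row] in pixels, amid what is visible of it).
- finder.masks_of(camera, name): "pixels" (420x560 bool, what is visible of it) and "centre" ([column, row] in pixels, amid what is visible of it).
- finder.place_of(camera, name): "centre" ([column, row] in pixels: a listed point, or the origin of a listed thing).
The state is a dict: "t": time; "joints": joint angles; "joint_vel": joint speeds; "joint_torque": joint torques, N m; "position": TCP position; "tcp_rot": TCP orientation; "contact_force": force on the tool from outside, world axes, zero at the start; "wrist_torque": the same for the moment, N m; "grip_width": opening from 0.0 (shut) to 1.0 (fully open).
Only numpy, scipy, OpenCV 4.12 (cv2) and the standard library are available. Lean on these libraries where they do the work, as an engineer would, in place of code of your own. Each camera call takes 0.05 s, during which the arm holds its last target.

### The job

Tidy up after cooking: stand the loose red-lidded spice tin in the empty well of the wooden block that already holds a red-lidded tin, and the loose white-lidded one in the empty well beside the other white-lidded tin. Lay both lemons on the ribbed steel draining tray, each lengthwise in a groove so that it cannot roll. Leave the two tins already in the blocks standing where they are.

Things in the scene. Friction and masses are not known exactly. Their poses are not given: they have to be found in the camera images.
- red_tin: Loose round steel spice tin with a red lid, standing on the worktop: 43 mm wide, 52 mm tall; the lid, its top 16 mm, is 46 mm wide. Origin: centre of its underside; z up along the tin. Held by the lid it clears the rim of a well.
- white_tin: Loose round steel spice tin with a white lid, standing on the worktop: 43 mm wide, 52 mm tall; the lid, its top 16 mm, is 46 mm wide. Origin: centre of its underside; z up along the tin. Held by the lid it clears the rim of a well.
- lemon_a: Yellow lemon, 71 mm long, 53 mm across, 51 mm high; it can roll. It lies loose on the worktop. The two lemons are alike. Origin: the middle of the fruit, 26 mm above the worktop at the start; x axis along its 71 mm length, z up at the start.
- lemon_b: Yellow lemon, 71 mm long, 53 mm across, 51 mm high; it can roll. It lies loose on the worktop. The two lemons are alike. Origin: the middle of the fruit, 26 mm above the worktop at the start; x axis along its 71 mm length, z up at the start.
- rack_red: The block for red-lidded tins: fixed light wooden block, 146 x 80 mm, 21 mm high, with two round wells 60 mm wide (floor 11 mm, rim 21 mm above the worktop). Origin: centre of its underside on the worktop; x along the 146 mm length, z up. Well centres: x = -38 and 38 mm. The one at -38 mm already holds red_home, the one at +38 mm is empty.
- rack_white: The block for white-lidded tins: fixed light wooden block, 146 x 80 mm, 21 mm high, with two round wells 60 mm wide (floor 11 mm, rim 21 mm above the worktop). Origin: centre of its underside on the worktop; x along the 146 mm length, z up. Well centres: x = -38 and 38 mm. The one at +38 mm already holds white_home, the one at -38 mm is empty.
- drip_tray: Fixed ribbed steel draining tray, 140 x 90 mm, rim 11 mm high. Origin: centre of its underside on the worktop; x along the 140 mm side, z up. Five 8 mm round ribs run along y at x = -52, -26, 0, 26, 52 mm; crests 11 mm, floor 6 mm above the worktop. A lemon lying along y in a groove has its middle 34 mm up; the outer grooves (x = -39 and 39 mm) leave room for fingers between two lemons.
- red_home: Red-lidded steel spice tin already standing in its block, to be left there: 46 mm wide, 52 mm tall, its foot 11 mm above the worktop. Origin: centre of its underside; z up.
- white_home: White-lidded steel spice tin already standing in its block, to be left there: 46 mm wide, 52 mm tall, its foot 11 mm above the worktop. Origin: centre of its underside; z up.

How it is judged:
At the end, for the whole second after the job is handed in: Each loose tin is upright (within 7 degrees) on the floor of the free well of its kind's block, both resident tins still stand in theirs, and both lemons lie at rest in the tray's grooves, lengthwise within 23 degrees, middles within 25 mm of the grooves' midpoints (x of red_tin in the frame of rack_red between 0.026 and 0.05 m and y of red_tin in the frame of rack_red between -0.012 and 0.012 m and z of red_tin in the frame of rack_red between 0.006 and 0.016 m and angle between each of red_tin, white_tin, red_home, white_home's own z axis and vertical below 0.12 rad and linear speed of each of red_tin, white_tin, red_home, white_home, lemon_a, lemon_b below 0.02 m/s and x of white_tin in the frame of rack_white between -0.05 and -0.026 m and y of white_tin in the frame of rack_white between -0.012 and 0.012 m and z of white_tin in the frame of rack_white between 0.006 and 0.016 m and x of red_home in the frame of rack_red between -0.05 and -0.026 m and y of red_home in the frame of rack_red between -0.012 and 0.012 m and z of red_home in the frame of rack_red between 0.006 and 0.016 m and x of white_home in the frame of rack_white between 0.026 and 0.05 m and y of white_home in the frame of rack_white between -0.012 and 0.012 m and z of white_home in the frame of rack_white between 0.006 and 0.016 m and x of lemon_a in the frame of drip_tray between -0.062 and 0.062 m and y of lemon_a in the frame of drip_tray between -0.025 and 0.025 m and z of lemon_a in the frame of drip_tray between 0.026 and 0.039 m and angle between the x axis of each of lemon_a, lemon_b and the y axis of drip_tray, either way round below 0.4 rad and x of lemon_b in the frame of drip_tray between -0.062 and 0.062 m and y of lemon_b in the frame of drip_tray between -0.025 and 0.025 m and z of lemon_b in the frame of drip_tray between 0.026 and 0.039 m); the robot touches nothing.
It fails at once if a tin already in its block is tipped or lifted out (angle between any of red_home, white_home's own z axis and vertical above 0.4 rad or distance of any of red_home, white_home from where it was at the start of the episode above 0.03 m).
It also fails if it takes over 109 s, if anything falls off the work surface, if the arm or the gripper's body presses on something with over 40 N, if the wrist force passes 120 N, or if a joint passes its speed limit or range.

## Working session

There is one attempt and no reset: what is moved stays moved. The work goes in short steps, Python scripts to look and compute and a tool call to move; the robot and the scene stay as the last step left them, time stands still between calls to the robot, and variables do not carry over. Pictures are saved under pics/ and viewed, and the job is handed in when it is done.

Besides the shell and the picture viewer there is one more tool, called after "Emit:" as name(argument=value, ...) on one line, values as JSON. arm_command: Moves the arm, as the interface text tells. Its arguments: {"type":"object","properties":{"motion":{"type":"array","items":{"type":"array","items":{"type":"number"}}},"squeeze":{"type":"number"}},"required":["motion"]}

```bash
mkdir -p pics
cat > h.py <<'E'
import numpy as np, cv2
from station import bot, capture, camera_info, finder
def K(n):
    i=camera_info(n); f=210/np.tan(np.radians(i["fovy"])/2); return f,i["cx"],i["cy"]
from scipy.spatial.transform import Rotation as R
def ext(n,st=None):
    i=camera_info(n)
    if n!="wrist": return np.array(i["extrinsics"])
    st=st or bot.observe(); T=np.eye(4);T[:3,:3]=R.from_quat(st["tcp_rot"]).as_matrix();T[:3,3]=st["position"]
    return T@np.array(i["tool_from_camera"])
def ray(n,px,z,E=None):
    f,cx,cy=K(n);E=ext(n) if E is None else E
    d=E[:3,:3]@np.array([(px[0]-cx)/f,(px[1]-cy)/f,1]);o=E[:3,3];return o+d*(z-o[2])/d[2]
def cloud(n,depth,E=None):
    f,cx,cy=K(n);E=ext(n) if E is None else E
    v,u=np.mgrid[:420,:560];P=np.stack([(u-cx)/f*depth,(v-cy)/f*depth,depth],-1)
    return P@E[:3,:3].T+E[:3,3]
def save(p,name): cv2.imwrite("pics/"+name,cv2.cvtColor(p,cv2.COLOR_RGB2BGR))
E
python3 - <<'E'
from h import *
np.set_printoptions(precision=3,suppress=True)
print(bot.observe())
for n in ["top","side"]:
    p,d=capture(n);save(p,n+"0.png");np.save(n+"0.npy",d);print(n,camera_info(n))
for nm in ["red_tin","white_tin","lemon_a","rack_red","rack_white","drip_tray","red_home","white_home"]:
    for r in finder.place_of("top",nm): print(nm,r["centre"],round(r["conf"],2),ray("top",r["centre"],0.026 if "lemon" in nm else 0.011 if "home" in nm else 0))
print(bot.observe()["t"])
E
```

```text
{'t': 0.0, 'joints': array([-1.345,  0.478,  0.022,  1.556, -0.011,  1.109, -0.083]), 'joint_vel': array([-0.001, -0.001,  0.001,  0.001,  0.   ,  0.001, -0.   ]), 'joint_torque': array([ -0.001, -58.287,   1.534, -27.261,  -0.054,   0.017,   0.   ]), 'position': array([0.221, 0.637, 0.23 ]), 'tcp_rot': array([ 0.815,  0.58 , -0.001,  0.001]), 'contact_force': array([0.736, 1.189, 0.104]), 'wrist_torque': array([-0.042,  0.026, -0.065]), 'grip_width': 1.0009213753847637}
top {'fovy': 45.24677828252789, 'cx': 286.5571005139685, 'cy': 216.53530421106052, 'extrinsics': array([[-0.001, -0.998,  0.062,  0.431],
       [-1.   ,  0.001, -0.006,  0.161],
       [ 0.006, -0.062, -0.998,  1.039],
       [ 0.   ,  0.   ,  0.   ,  1.   ]])}
side {'fovy': 56.97962469153541, 'cx': 283.5515098743508, 'cy': 207.306799672035, 'extrinsics': array([[ 0.99 , -0.093,  0.103,  0.418],
       [-0.138, -0.666,  0.733, -0.484],
       [ 0.   , -0.74 , -0.672,  0.631],
       [ 0.   ,  0.   ,  0.   ,  1.   ]])}
red_tin [302.8, 228.5] 0.56 [0.471 0.121 0.   ]
white_tin [265.4, 214.0] 0.64 [0.501 0.198 0.   ]
lemon_a [357.9, 173.5] 0.93 [0.581 0.01  0.026]
lemon_a [332.6, 202.5] 0.64 [0.522 0.061 0.026]
rack_red [361.2, 174.7] 0.73 [ 0.583 -0.001  0.   ]
rack_red [368.8, 233.3] 0.66 [ 0.461 -0.015  0.   ]
rack_white [295.2, 173.4] 0.87 [0.585 0.136 0.   ]
rack_white [305.2, 228.8] 0.56 [0.47  0.116 0.   ]
drip_tray [211.2, 246.7] 0.56 [0.434 0.309 0.   ]
red_home [354.6, 249.1] 0.72 [0.428 0.016 0.011]
white_home [265.8, 211.2] 0.7 [0.506 0.197 0.011]
white_home [308.4, 160.0] 0.57 [0.611 0.109 0.011]
0.5
```

View pics/top0.png

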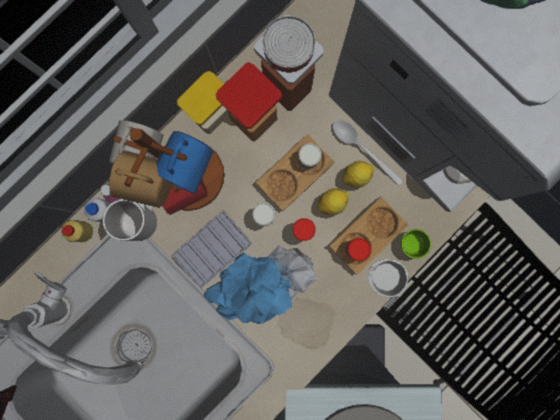

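View pics/side0.png

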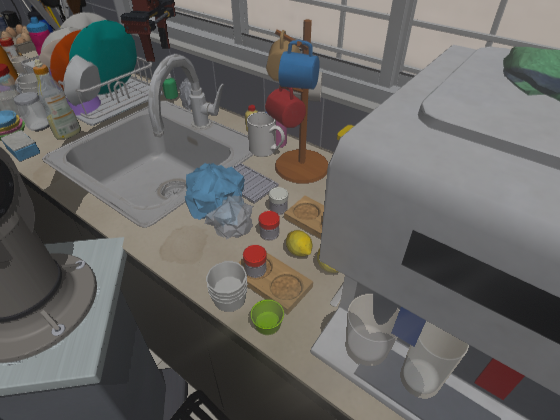

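Run:
```python
from h import *
np.set_printoptions(precision=4,suppress=True)
for n in ["top","side"]:
    d=np.load(n+"0.npy");C=cloud(n,d);p=cv2.cvtColor(cv2.imread(f"pics/{n}0.png"),cv2.COLOR_BGR2RGB)
    hsv=cv2.cvtColor(p,cv2.COLOR_RGB2HSV)
    X,Y,Z=C[...,0],C[...,1],C[...,2]
    reg=(X>.33)&(X<.75)&(Y>-.15)&(Y<.45)&(d>0)
    print(n,"table z",np.median(Z[reg&(abs(Z)<.02)]))
    def comp(m,nm,amin=20):
        k,l,s,c=cv2.connectedComponentsWithStats(m.astype(np.uint8))
        for i in range(1,k):
            if s[i,4]>amin:
                P=C[l==i];q=P[:,:2]
                r=cv2.minAreaRect(q.astype(np.float32));w,V=np.linalg.eigh(np.cov(q.T))
                print(nm,c[i],s[i,4],"mean",P.mean(0),"mar",np.round(r[0],4),np.round(r[1],3),round(r[2],1),"z",np.percentile(P[:,2],[5,50,95]),"ax",np.degrees(np.arctan2(V[1,1],V[0,1])).round(1))
    H,S,Vv=hsv[...,0],hsv[...,1],hsv[...,2]
    comp(reg&((H<6)|(H>174))&(S>150)&(Z>.045)&(Z<.075),"redlid")
    comp(reg&(S<70)&(Vv>110)&(Z>.045)&(Z<.072),"whitelid")
    comp(reg&(H>22)&(H<36)&(S>150)&(Z>.004)&(Z<.065),"lemon")
    comp(reg&(Z>.015)&(Z<.026)&(H>5)&(H<25)&(S>60),"rack",100)
    comp(reg&(Z>.005)&(Z<.017)&(S<70)&(Y>.2),"tray",60)
```

```text
top table z -0.0001173672166838724
redlid [303.5356 229.1741] 379 mean [0.4676 0.1212 0.0496] mar [0.467  0.1213] [0.041 0.041] 89.4 z [0.0467 0.0496 0.0525] ax 102.7
redlid [358.8476 249.0571] 420 mean [0.4286 0.0145 0.0605] mar [0.4287 0.0142] [0.043 0.043] 0.1 z [0.0579 0.0603 0.0635] ax 120.9
whitelid [220.5652 110.4783] 23 mean [0.705  0.2861 0.0466] mar [0.7048 0.2854] [0.01  0.015] 42.6 z [0.0452 0.0464 0.0482] ax 125.4
whitelid [214.8571 116.8286] 35 mean [0.6922 0.2974 0.0464] mar [0.6926 0.2974] [0.01  0.016] 49.7 z [0.0451 0.0461 0.0483] ax 140.2
whitelid [207.   124.24] 25 mean [0.6773 0.313  0.0461] mar [0.6775 0.3128] [0.009 0.021] 33.9 z [0.0451 0.0459 0.0475] ax 105.7
whitelid [309.6528 153.9829] 409 mean [0.6147 0.1092 0.0606] mar [0.6143 0.1093] [0.045 0.043] 40.2 z [0.0578 0.0606 0.0636] ax -143.9
whitelid [263.3367 213.5686] 401 mean [0.4984 0.2002 0.0499] mar [0.4986 0.2009] [0.042 0.043] 0.1 z [0.0469 0.05   0.0527] ax -135.8
whitelid [295.3495 263.1621] 475 mean [0.4016 0.1378 0.0615] mar [0.3975 0.1372] [0.093 0.055] 42.5 z [0.0471 0.0637 0.0715] ax 52.9
white
[... 2245 characters left out ...]
.052] 68.5 z [0.0295 0.0435 0.0512] ax 132.9
rack [301.0479 164.7587] 982 mean [0.5815 0.3475 0.0178] mar [0.5826 0.3521] [0.137 0.136] 82.0 z [0.0153 0.0175 0.0211] ax -164.9
rack [307.4653 214.7639] 576 mean [0.5619 0.1501 0.0206] mar [0.5724 0.1526] [0.084 0.104] 42.8 z [0.0163 0.0209 0.0231] ax 95.2
rack [279.1032 281.5169] 1124 mean [ 0.4728 -0.0281  0.0209] mar [ 0.4681 -0.0226] [0.082 0.119] 43.2 z [0.0172 0.0213 0.0231] ax 127.0
tray [325.2899 147.3768] 69 mean [0.667  0.431  0.0103] mar [0.6671 0.431 ] [0.008 0.059] 44.4 z [0.0055 0.0102 0.016 ] ax 135.6
tray [251.9962 177.3209] 1047 mean [0.4468 0.3249 0.0085] mar [0.4353 0.3375] [0.221 0.153] 86.0 z [0.0053 0.0077 0.0128] ax 100.4
```

Run:
```python
from h import *
d=np.load("top0.npy");C=cloud("top",d)
P=C[d>0]; d2=np.load("side0.npy");P=np.vstack([P,cloud("side",d2)[d2>0]])
# height grid 2.5cm, x .3-.8, y .5..-.25
xs=np.arange(.3,.85,.025);ys=np.arange(.5,-.25,-.025)
print("y    "+" ".join(f"{int(round(y*100)):3d}" for y in ys))
for x in xs[::-1]:
    row=[]
    for y in ys:
        m=(abs(P[:,0]-x)<.0125)&(abs(P[:,1]-y)<.0125)
        row.append(f"{int(np.percentile(P[m,2],98)*1000):3d}" if m.sum()>3 else " --")
    print(f"{x:.3f}"," ".join(row))
p=cv2.imread("pics/top0.png")
cv2.imwrite("pics/crop.png",cv2.resize(p[140:300,160:420],None,fx=3,fy=3,interpolation=cv2.INTER_CUBIC))
```

```text
y     50  48  45  42  40  37  35  32  30  27  25  22  20  17  15  12  10   7   5   2   0  -3  -5  -8 -10 -13 -15 -18 -20 -23
0.825  --  --  -- 251 395 397 230 210 207 173 169   2   1  -- 214  --   2   2   1  --  --  --  --  --  --  --  --  --  --  --
0.800  --  -- 356 251  -- 401 211 208 172 168   2  -- 232 241 240 240   1   2   1  --  --  --  --  --  --  --  --  --  --  --
0.775  -- 356 356 243 386 393 207 172 172   2  --  -- 239 239 239 239 240   2 425 425 441 441  --  -- 476 471  --  --  --  --
0.750 356 356 243 244 243 206 173 172 126 126 164 165 239 239 239 239 237 414 425 425 441 441 441 441 480 478 463 441  --  --
0.725 356 242 244 243 205 173 172 126 127 165 165 164 165 239 239 238   2   2 423 425 437 441 441 458 481 478 463 459 441  --
0.700 242 244 243 206 172 170 125 126 126 165 165 166 165 164 213   2   2   2  10 424 425 438 441 441 441 441 441 441 441 441
0.675 245 243 208 172 171   2 124 126 125 163 165 165 164 164   2   2   3   2   9  10 423 425 438 441 441 441 441 441 441 441
0.650 244 207 173 231  15  17  17 123 116   2 162 164 163   2   2  23  22   2   8  10  16 424
[... 1127 characters left out ...]
 64  23  22  34  35  34   1   2  --  --
0.400   7   8   8   7   7  12  12  12  11  89  92  96  99  97  90  77  63   2  19  62  70  71  71  71   1   1   0  --  -- -290
0.375   7   7 -45   8   8   7  12  12  32  91 101 120 118 102  90  83  74   2   2  21  71  57  38  71   1   1  --  -- -294 -290
0.350   5 -141 -148 -149   8   8   9  58  79  96 109 132 121 100  91  75  39   2   2   2  70  71  70  71   2  --  -- -291 -289 -292
0.325 -142 -149 -150 -151 -150   9   8   6  74  93 105 115 106  97  94   3   2   3   2   2   2   2   2   2  -- -293 -288 -287 -290 -291
0.300 -151 -152 -151 -151 -150 -148   7   8   7  86 100 105  90  94  83   3   3   3   3   2   1   1   2  -- -292 -286 -284 -288 -291 -294
```

View pics/crop.png

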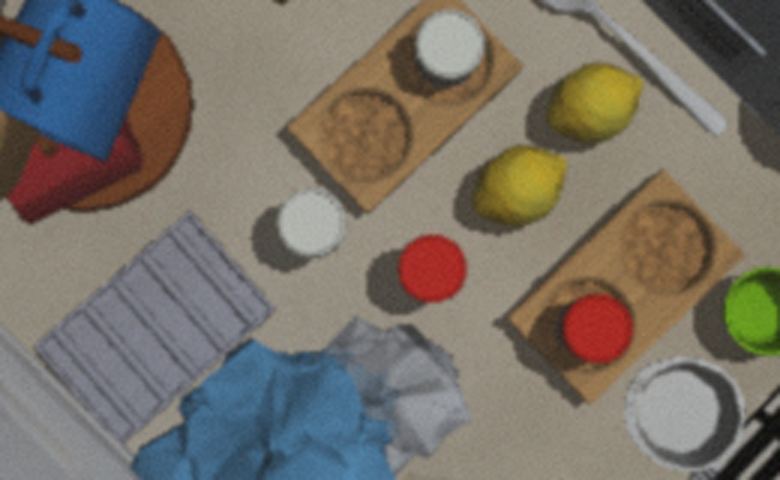

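```bash
cat > clr.py <<'E'
from h import *
P=[]
for n in ["top","side"]:
    d=np.load(n+"0.npy");P.append(cloud(n,d)[d>0])
P=np.vstack(P)
def clr(xy,ang,zb):
    a=np.radians(ang);e=np.array([np.cos(a),np.sin(a)]);f=np.array([-e[1],e[0]])
    q=P[:,:2]-xy;u=q@e;v=q@f
    near=(np.hypot(u,v)<.25)&(P[:,2]>zb-.015)&(P[:,2]<.6)
    u,v,z=u[near],v[near],P[near,2]
    g=np.hypot(np.maximum(abs(u)-.089,0),np.maximum(abs(v)-.0375,0))
    o=np.argsort(g)[:400:80]
    print(xy,ang,"body gap mm:",[(int(g[i]*1e3),"u%d v%d z%d"%(u[i]*1e3,v[i]*1e3,z[i]*1e3)) for i in o])
E
python3 - <<'E'
from clr import *
np.set_printoptions(precision=4,suppress=True)
print("toolcam",np.array(camera_info("wrist")["tool_from_camera"]))
# tray corners from crop
co=[(190,213),(270,310),(122,440),(37,350)]
W=np.array([ray("top",(160+(c[0])/3-.33,140+c[1]/3-.33),.011)[:2] for c in co]);print(W,W.mean(0),np.linalg.norm(W-np.roll(W,1,0),axis=1))
e1=W[0]-W[3]+W[1]-W[2];print("tray x ang",np.degrees(np.arctan2(e1[1],e1[0])), "y",np.degrees(np.arctan2(*(W[0]-W[1]+W[3]-W[2])[::-1])))
# cloud tray: keep only points within xy not cloth
for co in [[(553,125),(640,75)]]: pass
for nm,c in [("l1",[(549,130),(643,72)]),("l2",[(474,215),(566,155)])]:
    A=np.array([ray("top",(160+x/3-.33,140+y/3-.33),.026)[:2] for x,y in c]);v=A[1]-A[0];print(nm,A.mean(0),np.linalg.norm(v),np.degrees(np.arctan2(v[1],v[0])))
c=W.mean(0);a=np.radians(-48);ex=np.array([np.cos(a),np.sin(a)])
for s in (.039,-.039):
    clr(c+s*ex,-48,.095)
clr(np.array([.58,.011]),35,.09)
clr(np.array([.58,.011]),45,.09)
clr(np.array([.524,.061]),35,.09)
clr(np.array([.468,.121]),45,.105);clr(np.array([.468,.121]),-45,.105)
clr(np.array([.4985,.2]),45,.105);clr(np.array([.4985,.2]),-45,.105);
clr(np.array([.4835,-.039]),45,.116);clr(np.array([.4835,-.039]),-45,.116);
clr(np.array([.559,.165]),45,.116);clr(np.array([.559,.165]),-45,.116)
E
```

```text
toolcam [[ 1.     -0.0001  0.0008 -0.0016]
 [-0.0001  0.9605  0.2784 -0.0772]
 [-0.0008 -0.2784  0.9605 -0.1556]
 [ 0.      0.      0.      1.    ]]
[[0.507  0.2841]
 [0.441  0.2294]
 [0.3535 0.3289]
 [0.4141 0.387 ]] [0.4289 0.3074] [0.1386 0.0857 0.1325 0.0839]
tray x ang -48.28244032254056 y 41.67917992942846
l1 [0.5816 0.0088] 0.07513206874149368 -58.32530094254858
l2 [0.5247 0.0605] 0.07423459710667664 -56.94115117664746
[0.455  0.2784] -48 body gap mm: [(10, 'u-29 v-48 z86'), (17, 'u-16 v-55 z83'), (19, 'u25 v57 z301'), (20, 'u33 v58 z202'), (21, 'u32 v59 z196')]
[0.4028 0.3364] -48 body gap mm: [(10, 'u48 v-48 z86'), (18, 'u77 v-56 z87'), (23, 'u105 v53 z284'), (25, 'u24 v-62 z87'), (26, 'u52 v-64 z91')]
[0.58  0.011] 35 body gap mm: [(21, 'u86 v-59 z364'), (24, 'u93 v-61 z394'), (25, 'u98 v-60 z169'), (25, 'u70 v-62 z352'), (25, 'u89 v-62 z280')]
[0.58  0.011] 45 body gap mm: [(35, 'u44 v-72 z99'), (36, 'u73 v-74 z369'), (36, 'u61 v-74 z361'), (37, 'u56 v-74 z106'), (37, 'u55 v-74 z101')]
[0.524 0.061] 35 body gap mm: [(86, 'u-84 v123 z75'), (96, 'u96 v-133 z353'), (98, 'u-81
[... 533 characters left out ...]
0'), (23, 'u-108 v-51 z93'), (28, 'u-112 v-53 z94'), (33, 'u-118 v-53 z93'), (36, 'u-124 v-44 z90')]
[ 0.4835 -0.039 ] 45 body gap mm: [(68, 'u66 v-106 z106'), (70, 'u97 v-107 z116'), (71, 'u-54 v-108 z387'), (71, 'u43 v-108 z362'), (71, 'u39 v-108 z335')]
[ 0.4835 -0.039 ] -45 body gap mm: [(18, 'u107 v37 z357'), (20, 'u109 v31 z346'), (20, 'u108 v42 z320'), (20, 'u109 v0 z401'), (20, 'u109 v12 z349')]
[0.559 0.165] 45 body gap mm: [(8, 'u97 v-32 z153'), (15, 'u104 v-24 z164'), (19, 'u103 v-51 z163'), (22, 'u96 v58 z277'), (23, 'u98 v59 z316')]
[0.559 0.165] -45 body gap mm: [(30, 'u-91 v67 z297'), (32, 'u-105 v65 z284'), (34, 'u-89 v71 z299'), (35, 'u-115 v60 z300'), (36, 'u-93 v73 z305')]
```

```bash
cat >> h.py <<'E'
def go(xy,z=None,ang=None):
    st=bot.observe();p=st["position"];Rm=R.from_quat(st["tcp_rot"]).as_matrix();x=Rm[:,0]
    a0=np.degrees(np.arctan2(x[1],x[0]));
    D=np.array([*xy,p[2] if z is None else z])-p
    print("t %.2f pos %s ang %.1f down %.4f grip %.3f"%(st["t"],np.round(p,4),a0,Rm[2,2],st["grip_width"]))
    if ang is not None:
        da=(ang-a0+180)%360-180;print(" spin rad %.3f (%.1f deg)"%(-np.radians(da),da),end=" ")
        a=np.radians(ang);Rn=np.array([[np.cos(a),np.sin(a),0],[np.sin(a),-np.cos(a),0],[0,0,-1]])
        print("shift after spin mm",np.round(1e3*Rn.T@D,1),end=" ")
    print("shift now mm",np.round(1e3*Rm.T@D,1))
E
python3 - <<'E'
from clr import *
clr(np.array([.559,.165]),-70,.116);clr(np.array([.559,.165]),-20,.116)
clr(np.array([.4985,.2]),-70,.105);clr(np.array([.4985,.2]),-20,.105)
m=(P[:,0]>.1)&(P[:,0]<.45)&(P[:,1]>.4)&(P[:,1]<.8);print(np.percentile(P[m,2],[50,95,99,100]))
m&=P[:,2]>.12;print(P[m][::60].round(2))
d=np.load("top0.npy");C=cloud("top",d)
for u,v in [(138,368),(90,375),(50,340),(45,285),(20,330)]: print(u,v,C[v,u])
go((.33,.3),.35);go((.468,.121),.2,45)
E
```

```text
[0.559 0.165] -70 body gap mm: [(7, 'u-94 v43 z296'), (11, 'u-88 v49 z295'), (13, 'u-98 v46 z276'), (15, 'u-104 v32 z296'), (16, 'u-88 v53 z298')]
[0.559 0.165] -20 body gap mm: [(26, 'u95 v63 z155'), (32, 'u104 v66 z160'), (36, 'u117 v61 z162'), (40, 'u97 v76 z163'), (42, 'u72 v80 z162')]
[0.4985 0.2   ] -70 body gap mm: [(7, 'u-78 v45 z296'), (13, 'u-79 v50 z303'), (14, 'u-96 v50 z201'), (16, 'u-99 v49 z198'), (17, 'u-102 v47 z192')]
[0.4985 0.2   ] -20 body gap mm: [(1, 'u-87 v-38 z90'), (11, 'u-100 v-35 z92'), (15, 'u-93 v-52 z95'), (19, 'u-108 v-20 z94'), (21, 'u-110 v-41 z99')]
[0.00163364 0.25285399 0.34499392 0.37107073]
[[0.45 0.65 0.17]
 [0.44 0.65 0.14]
 [0.43 0.67 0.12]
 [0.38 0.58 0.13]
 [0.32 0.62 0.13]
 [0.31 0.61 0.13]
 [0.31 0.61 0.18]
 [0.31 0.6  0.19]
 [0.31 0.59 0.18]
 [0.3  0.61 0.12]
 [0.3  0.59 0.21]
 [0.3  0.58 0.22]
 [0.3  0.59 0.23]
 [0.29 0.57 0.23]
 [0.29 0.59 0.23]
 [0.29 0.58 0.24]
 [0.29 0.56 0.24]
 [0.28 0.56 0.24]
 [0.28 0.56 0.25]
 [0.28 0.56 0.25]
 [0.27 0.56 0.25]
 [0.27 0.52 0.23]
 [0.27 0.52 0.25]
 [0.27 0.54 0.25]
 [0.26 0.51 0.23]
 [0.26 0.52 0
[... 1884 characters left out ...]
0.6  0.16]
 [0.31 0.6  0.15]
 [0.24 0.46 0.21]
 [0.32 0.62 0.13]
 [0.39 0.6  0.13]
 [0.23 0.44 0.2 ]
 [0.22 0.44 0.2 ]
 [0.22 0.43 0.19]
 [0.21 0.43 0.17]
 [0.23 0.43 0.16]
 [0.23 0.43 0.15]
 [0.23 0.44 0.12]]
138 368 [0.21602751 0.42195097 0.11722457]
90 375 [0.23201073 0.46464283 0.23141207]
50 340 [0.24523733 0.63379238 0.00119932]
45 285 [ 0.35580853  0.64812245 -0.00104044]
20 330 [0.30030615 0.5821648  0.22032112]
t 0.50 pos [0.2212 0.6377 0.2306] ang 70.9 down -1.0000 grip 1.005
shift now mm [-283.4  213.5 -119.4]
t 0.50 pos [0.2212 0.6377 0.2306] ang 70.9 down -1.0000 grip 1.005
 spin rad 0.452 (-25.9 deg) shift after spin mm [-190.8  539.9   30.6] shift now mm [-407.3  402.5   30.7]
```

Emit:
arm_command(motion=[[0,0,-32,0,100],[0,0,-32,0,100],[0,0,-32,0,100],[0,0,-32,0,100],[0,0,-32,0,100]], squeeze=20)

```text
t: 0.92
position: [0.2211, 0.6375, 0.3924]
tcp_rot: [0.815, 0.58, 0.0, -0.0]
contact_force: [0.7, 0.9, -0.3]
grip_width: 0.999
```

Emit:
arm_command(motion=[[-28,21,0,0,100],[-28,21,0,0,100],[-28,21,0,0,100],[-28,21,0,0,100],[-28,21,0,0,100]])

```text
t: 1.33
position: [0.2748, 0.4694, 0.3907]
tcp_rot: [0.815, 0.58, 0.0, -0.0]
contact_force: [1.1, 0.7, 0.3]
grip_width: 1.0
```

Emit:
arm_command(motion=[[-28,21,0,0,100],[-28,21,0,0,100],[-28,21,0,0,100],[-28,21,0,0,100],[-28,21,0,0,100]])

```text
t: 1.75
position: [0.3281, 0.3026, 0.3908]
tcp_rot: [0.815, 0.58, 0.0, -0.0]
contact_force: [1.1, -0.1, 0.4]
grip_width: 1.0
```

```bash
python3 -c "
from h import *
go((.468,.121),.2,45)
print(bot.observe()['joints'])"
```

```text
t 1.75 pos [0.3281 0.3026 0.3908] ang 70.9 down -1.0000 grip 1.000
 spin rad 0.452 (-25.9 deg) shift after spin mm [-29.4 227.4 190.8] shift now mm [-125.8  191.7  190.7]
[-1.07125525 -0.04465867  0.17998079  1.84880279  0.00789288  1.33609268
  0.34363853]
```

Emit:
arm_command(motion=[[0,0,0,0.09,100],[0,0,0,0.09,100],[0,0,0,0.09,100],[0,0,0,0.09,100],[0,0,0,0.09,100]])

```text
t: 2.17
position: [0.3278, 0.3042, 0.3909]
tcp_rot: [0.924, 0.381, 0.0, -0.0]
contact_force: [-0.2, -0.3, -0.3]
grip_width: 0.998
```

Emit:
arm_command(motion=[[-3,23,19,0,100],[-3,23,19,0,100],[-3,23,19,0,100],[-3,23,19,0,100],[-3,23,19,0,100]])

```text
t: 2.58
position: [0.3992, 0.2116, 0.2951]
tcp_rot: [0.924, 0.383, 0.0, -0.0]
contact_force: [0.6, 0.7, 0.5]
grip_width: 1.0
```

Emit:
arm_command(motion=[[-3,23,19,0,100],[-3,23,19,0,100],[-3,23,19,0,100],[-3,23,19,0,100],[-3,23,19,0,100]])

```text
t: 3.0
position: [0.4702, 0.1199, 0.2001]
tcp_rot: [0.924, 0.384, 0.0, -0.0]
contact_force: [0.1, 0.7, 0.2]
grip_width: 0.997
```

Run:
```python
from h import *
E=ext("wrist");p,d=capture("wrist");save(p,"w1.png");C=cloud("wrist",d,E)
hsv=cv2.cvtColor(p,cv2.COLOR_RGB2HSV);H,S,V=cv2.split(hsv);Z=C[...,2]
for nm,m in [("red",((H<6)|(H>174))&(S>140)&(Z>.047)&(Z<.07)),("lemon",(H>20)&(H<36)&(S>140)&(Z>.005)&(Z<.065)),("rack",(H>5)&(H<25)&(S>60)&(Z>.016)&(Z<.027)),("white",(S<50)&(V>110)&(Z>.047)&(Z<.07))]:
    k,l,s,c=cv2.connectedComponentsWithStats(m.astype(np.uint8))
    for i in range(1,k):
        if s[i,4]>300:
            q=C[l==i];r=cv2.minAreaRect(q[:,:2].astype(np.float32));print(nm,c[i].round(),s[i,4],np.round(r[0],4),np.round(r[1],3),round(r[2],1),q[:,2].mean().round(3))
go((.468,.121),.2,45)
```

```text
red [281. 196.] 1510 [0.467  0.1204] [0.043 0.044] 26.7 0.052
red [177. 239.] 1131 [0.423  0.0155] [0.045 0.034] 74.7 0.062
lemon [279. 262.] 1775 [0.5226 0.0622] [0.054 0.052] 76.1 0.044
lemon [283. 306.] 603 [0.5637 0.0239] [0.047 0.021] 50.2 0.037
rack [510. 106.] 10700 [0.5736 0.3425] [0.112 0.14 ] 59.1 0.019
rack [358. 236.] 3359 [0.5855 0.1365] [0.081 0.147] 43.1 0.022
rack [206. 247.] 2579 [ 0.4556 -0.0115] [0.081 0.144] 43.5 0.022
rack [466. 251.] 459 [0.6734 0.2275] [0.092 0.043] 85.1 0.022
white [279. 125.] 549 [0.4132 0.171 ] [0.027 0.032] 36.9 0.058
white [231. 155.] 533 [0.4025 0.1126] [0.036 0.03 ] 71.3 0.062
white [360. 164.] 1643 [0.4986 0.1987] [0.045 0.043] 40.9 0.052
white [553. 235.] 706 [0.6937 0.2875] [0.031 0.073] 59.1 0.048
white [360. 302.] 536 [0.6073 0.099 ] [0.023 0.038] 71.7 0.063
t 3.05 pos [0.4707 0.1153 0.1971] ang 44.9 down -1.0000 grip 0.997
 spin rad -0.003 (0.1 deg) shift after spin mm [ 2.1 -5.9 -2.9] shift now mm [ 2.1 -5.9 -2.9]
```

View pics/w1.png

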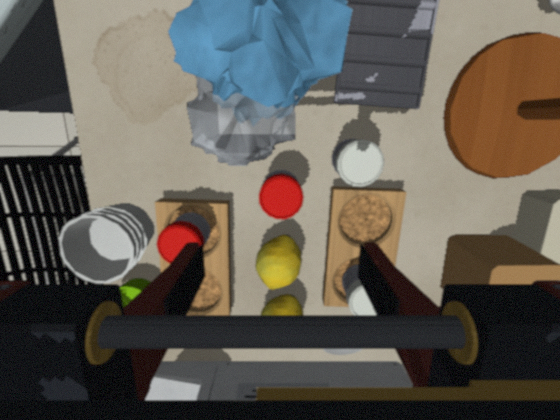

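Emit:
arm_command(motion=[[1,-6,34,0,100],[0,0,33,0,100],[0,0,33,0,100],[0,0,0,0,100],[0,0,0,0,100]])

```text
t: 3.47
position: [0.4651, 0.1253, 0.1001]
tcp_rot: [0.924, 0.383, -0.002, 0.0]
contact_force: [-0.4, 0.1, -0.3]
grip_width: 0.997
```

```bash
python3 -c "
from h import *
go((.467,.1205),.033,45)"
```

```text
t 3.47 pos [0.4651 0.1253 0.1001] ang 45.1 down -1.0000 grip 0.997
 spin rad 0.001 (-0.1 deg) shift after spin mm [-2.   4.7 67.1] shift now mm [-1.8  4.8 67.1]
```

Emit:
arm_command(motion=[[-2,5,25,0,100],[0,0,22,0,100],[0,0,20,0,100],[0,0,0,0,100],[0,0,0,0,100]])

```text
t: 3.88
position: [0.469, 0.1212, 0.0352]
tcp_rot: [0.924, 0.383, 0.001, -0.0]
contact_force: [-0.5, -0.1, 0.2]
grip_width: 1.002
```

```bash
python3 -c "
from h import *
go((.467,.1205),.033,45)"
```

```text
t 3.88 pos [0.469  0.1212 0.0352] ang 45.1 down -1.0000 grip 1.002
 spin rad 0.001 (-0.1 deg) shift after spin mm [-1.9 -1.   2.2] shift now mm [-1.9 -1.   2.2]
```

Emit:
arm_command(motion=[[-1,0,2,0,40],[0,0,0,0,40],[0,0,0,0,40],[0,0,0,0,40],[0,0,0,0,40]], squeeze=20)

```text
t: 4.3
position: [0.4678, 0.1203, 0.0323]
tcp_rot: [0.924, 0.383, 0.001, -0.0]
contact_force: [-0.9, 0.7, 0.6]
grip_width: 0.665
```

Emit:
arm_command(motion=[[0,0,0,0,40],[0,0,0,0,40],[0,0,-10,0,40],[0,0,-30,0,40],[0,0,-30,0,40]])

```text
t: 4.72
position: [0.4661, 0.1193, 0.1019]
tcp_rot: [0.924, 0.383, -0.002, 0.0]
contact_force: [-0.1, 0.2, -1.0]
grip_width: 0.509
```

```bash
python3 -c "
from h import *
go((.4835,-.039),.12,45)"
```

```text
t 4.72 pos [0.4661 0.1193 0.1019] ang 45.1 down -1.0000 grip 0.509
 spin rad 0.001 (-0.1 deg) shift after spin mm [-99.6 124.3 -18.1] shift now mm [-99.8 124.1 -17.8]
```

Emit:
arm_command(motion=[[0,0,-25,0,40],[0,0,-25,0,40],[-20,25,0,0,40],[-20,25,0,0,40],[-20,25,0,0,40]])

```text
t: 5.13
position: [0.4782, 0.024, 0.1528]
tcp_rot: [0.923, 0.384, 0.001, -0.0]
contact_force: [0.7, 0.0, -1.6]
grip_width: 0.508
```

Emit:
arm_command(motion=[[-20,25,0,0,40],[-20,24,0,0,40],[0,0,0,0,40],[0,0,0,0,40],[0,0,0,0,40]])

```text
t: 5.55
position: [0.4844, -0.0378, 0.1518]
tcp_rot: [0.924, 0.383, -0.0, -0.0]
contact_force: [1.0, -0.3, -1.0]
grip_width: 0.511
```

```bash
python3 -c "
from h import *
go((.4835,-.039),.12,45)
E=ext('wrist');p,d=capture('wrist');save(p,'w2.png');C=cloud('wrist',d,E)
hsv=cv2.cvtColor(p,cv2.COLOR_RGB2HSV);H,S,V=cv2.split(hsv);Z=C[...,2]
m=((H<6)|(H>174))&(S>140)&(Z>.1)&(Z<.25)
print(np.median(C[m],0),m.sum())
p,d=capture('side');save(p,'s2.png')
go((.4835,-.039),.12,45)"
```

```text
t 5.55 pos [ 0.4844 -0.0378  0.1518] ang 45.1 down -1.0000 grip 0.511
 spin rad 0.001 (-0.1 deg) shift after spin mm [-1.5  0.3 31.8] shift now mm [-1.5  0.3 31.8]
[ 0.47957723 -0.03556856  0.17294377] 8240
t 5.65 pos [ 0.4845 -0.0368  0.1517] ang 45.2 down -1.0000 grip 0.509
 spin rad 0.004 (-0.2 deg) shift after spin mm [-2.2  0.9 31.7] shift now mm [-2.2  0.9 31.7]
```

View pics/w2.png

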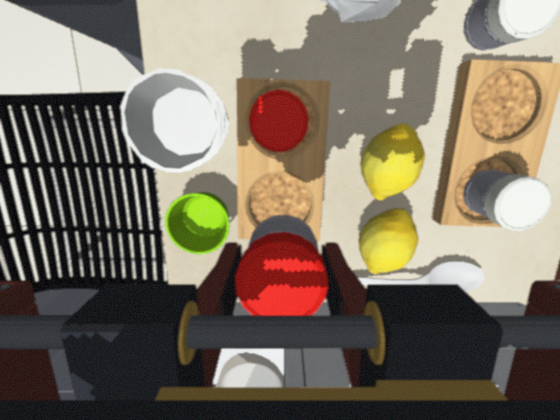

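View pics/s2.png

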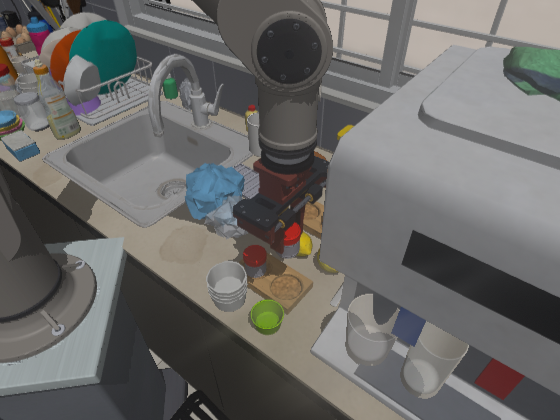

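```bash
python3 -c "
from h import *
print(ray('wrist',(281,201),.016), ray('wrist',(280,121),.063))
p=cv2.imread('pics/top0.png')
for c in [(160+667/3,140+249/3),(160+365/3,140+136/3)]: print(ray('top',c,.016))
go((.4835,-.039),.043,45)"
```

```text
[ 0.48197592 -0.03678138  0.016     ] [0.42871269 0.01499987 0.063     ]
[ 0.48130215 -0.0405049   0.016     ]
[0.55843845 0.1642335  0.016     ]
t 5.65 pos [ 0.4845 -0.0368  0.1517] ang 45.2 down -1.0000 grip 0.509
 spin rad 0.004 (-0.2 deg) shift after spin mm [ -2.2   0.9 108.7] shift now mm [ -2.2   0.9 108.7]
```

Red well about (.4825,-.0385). Descending.

Emit:
arm_command(motion=[[-2,0,30,0,40],[0,0,30,0,40],[0,0,20,0,40],[0,0,0,0,40],[0,0,0,0,40]])

```text
t: 6.07
position: [0.4825, -0.0388, 0.0712]
tcp_rot: [0.923, 0.384, -0.001, -0.0]
contact_force: [0.9, -0.4, -1.3]
grip_width: 0.512
```

```bash
python3 -c "
from h import *
go((.4825,-.0385),.042,45)"
```

```text
t 6.07 pos [ 0.4825 -0.0388  0.0712] ang 45.2 down -1.0000 grip 0.512
 spin rad 0.003 (-0.2 deg) shift after spin mm [ 0.2 -0.2 29.2] shift now mm [ 0.2 -0.2 29.2]
```

Emit:
arm_command(motion=[[0,0,12,0,40],[0,0,10,0,40],[0,0,5,0,40],[0,0,0,0,40],[0,0,0,0,40]])

```text
t: 6.48
position: [0.4834, -0.0396, 0.045]
tcp_rot: [0.924, 0.383, 0.0, -0.0]
contact_force: [0.4, -0.1, -1.5]
grip_width: 0.513
```

Emit:
arm_command(motion=[[0,0,1,0,40],[0,0,1,0,40],[0,0,0,0,40],[0,0,0,0,75],[0,0,0,0,75]])

```text
t: 6.9
position: [0.4834, -0.0397, 0.0429]
tcp_rot: [0.924, 0.383, 0.0, 0.0]
contact_force: [-0.1, -0.2, -0.3]
grip_width: 0.626
```

Emit:
arm_command(motion=[[0,0,0,0,75],[0,0,0,0,75],[0,0,-20,0,75],[0,0,-30,0,75],[0,0,-30,0,75]])

```text
t: 7.32
position: [0.4823, -0.0399, 0.123]
tcp_rot: [0.924, 0.383, -0.001, -0.0]
contact_force: [0.8, -1.0, 0.2]
grip_width: 0.75
```

Emit:
arm_command(motion=[[0,0,-30,0,75],[0,0,-20,0,75],[0,0,0,0,75],[0,0,0,0,75],[0,0,0,0,75]])

```text
t: 7.73
position: [0.4826, -0.0395, 0.1719]
tcp_rot: [0.924, 0.384, -0.0, -0.0]
contact_force: [-0.4, 1.0, -0.6]
grip_width: 0.751
```

```bash
python3 -c "
from h import *
p,d=capture('wrist');save(p,'w3.png')
go((.4986,.199),.16,135)"
```

```text
t 7.78 pos [ 0.4823 -0.0396  0.1715] ang 45.1 down -1.0000 grip 0.750
 spin rad -1.569 (89.9 deg) shift after spin mm [157.2 180.2  11.5] shift now mm [ 180.5 -156.9   11.5]
```

View pics/w3.png

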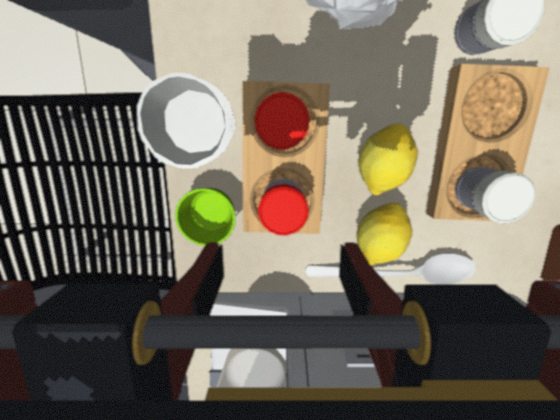

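Emit:
arm_command(motion=[[20,-18,0,0,85],[25,-20,0,0,85],[25,-20,0,-0.1,85],[0,0,0,-0.12,85],[0,0,0,-0.12,85]])

```text
t: 8.2
position: [0.4907, 0.0531, 0.171]
tcp_rot: [0.843, 0.538, -0.001, -0.0]
contact_force: [0.6, -1.2, 0.1]
grip_width: 0.848
```

Emit:
arm_command(motion=[[0,0,0,-0.12,85],[0,0,0,-0.12,85],[0,0,0,-0.12,85],[0,0,0,-0.12,85],[0,0,0,-0.12,85]])

```text
t: 8.62
position: [0.4906, 0.0506, 0.171]
tcp_rot: [0.648, 0.762, -0.001, -0.001]
contact_force: [-0.3, 0.8, -0.6]
grip_width: 0.851
```

Emit:
arm_command(motion=[[0,0,0,-0.12,85],[0,0,0,-0.12,85],[0,0,0,-0.12,85],[0,0,0,-0.12,85],[0,0,0,-0.12,85]])

```text
t: 9.03
position: [0.4906, 0.0506, 0.171]
tcp_rot: [0.393, 0.919, -0.001, -0.001]
contact_force: [0.6, -0.1, 0.9]
grip_width: 0.85
```

```bash
python3 -c "
from h import *
go((.4986,.199),.16,135)"
```

```text
t 9.03 pos [0.4906 0.0506 0.171 ] ang 133.7 down -1.0000 grip 0.850
 spin rad -0.023 (1.3 deg) shift after spin mm [ 99.3 110.6  11. ] shift now mm [101.8 108.3  10.9]
```

Emit:
arm_command(motion=[[20,22,0,0,85],[20,22,0,0,85],[20,22,0,0,85],[20,21,0,0,85],[20,21,0,0,85]])

```text
t: 9.45
position: [0.5006, 0.1986, 0.1709]
tcp_rot: [0.396, 0.918, -0.001, -0.001]
contact_force: [0.2, 0.5, 1.1]
grip_width: 0.854
```

Emit:
arm_command(motion=[[0,0,30,0,85],[0,0,30,0,85],[0,0,30,0,85],[0,0,0,0,85],[0,0,0,0,85]])

```text
t: 9.87
position: [0.4997, 0.1966, 0.0806]
tcp_rot: [0.396, 0.918, -0.002, -0.002]
contact_force: [0.3, -0.4, 0.7]
grip_width: 0.851
```

```bash
python3 -c "
from h import *
go((.4986,.199),.033,135)"
```

```text
t 9.87 pos [0.4997 0.1966 0.0806] ang 133.3 down -1.0000 grip 0.851
 spin rad -0.029 (1.7 deg) shift after spin mm [ 2.5  0.9 47.6] shift now mm [ 2.4  1.1 47.6]
```

Emit:
arm_command(motion=[[2,1,20,0,85],[0,0,18,0,85],[0,0,10,0,85],[0,0,0,0,85],[0,0,0,0,40]])

```text
t: 10.28
position: [0.5013, 0.1998, 0.0354]
tcp_rot: [0.396, 0.918, 0.0, 0.0]
contact_force: [-0.1, 0.9, -0.2]
grip_width: 0.807
```

Emit:
arm_command(motion=[[0,0,0,0,40],[0,0,0,0,40],[0,0,0,0,40],[0,0,0,0,40],[0,0,0,0,40]])

```text
t: 10.7
position: [0.5012, 0.2002, 0.0353]
tcp_rot: [0.396, 0.918, 0.001, 0.0]
contact_force: [-0.2, -0.1, 4.0]
grip_width: 0.511
```

Emit:
arm_command(motion=[[0,0,0,0,40],[0,0,-10,0,40],[0,0,-20,0,40],[0,0,-30,0,40],[0,0,-30,0,40]])

```text
t: 11.12
position: [0.4999, 0.1991, 0.1253]
tcp_rot: [0.396, 0.918, -0.001, -0.001]
contact_force: [0.4, -0.7, -1.4]
grip_width: 0.51
```

```bash
python3 -c "
from h import *
go((.559,.165),.14,150)"
```

```text
t 11.12 pos [0.4999 0.1991 0.1253] ang 133.3 down -1.0000 grip 0.510
 spin rad -0.291 (16.7 deg) shift after spin mm [-68.2   0.  -14.7] shift now mm [-65.3  19.6 -14.8]
```

Emit:
arm_command(motion=[[0,0,-15,0,40],[-22,7,0,0,40],[-22,7,0,0,40],[-21,6,0,-0.1,40],[0,0,0,-0.1,40]])

```text
t: 11.53
position: [0.5635, 0.1627, 0.1405]
tcp_rot: [0.303, 0.953, -0.0, 0.002]
contact_force: [0.0, -0.6, -1.0]
grip_width: 0.515
```

Emit:
arm_command(motion=[[0,0,0,-0.09,40],[0,0,0,0,40],[0,0,0,0,40],[0,0,0,0,40],[0,0,0,0,40]])

```text
t: 11.95
position: [0.5597, 0.1664, 0.1398]
tcp_rot: [0.26, 0.966, -0.0, -0.0]
contact_force: [-0.7, 0.0, -1.5]
grip_width: 0.507
```

```bash
python3 -c "
from h import *
go((.559,.165),.046,150)
E=ext('wrist');p,d=capture('wrist');save(p,'w4.png');C=cloud('wrist',d,E)
hsv=cv2.cvtColor(p,cv2.COLOR_RGB2HSV);H,S,V=cv2.split(hsv);Z=C[...,2]
m=(S<50)&(V>110)&(Z>.12)&(Z<.2)
print(np.median(C[m],0),m.sum())
"
```

```text
t 11.95 pos [0.5597 0.1664 0.1398] ang 149.9 down -1.0000 grip 0.507
 spin rad -0.002 (0.1 deg) shift after spin mm [-0.1 -1.6 93.8] shift now mm [-0.1 -1.6 93.8]
[0.54824997 0.15371206 0.15730874] 2263
```

View pics/w4.png

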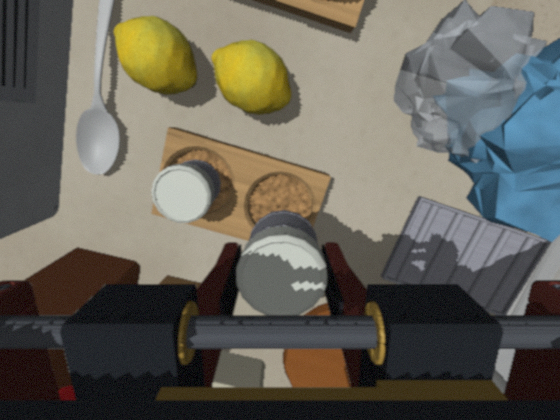

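Emit:
arm_command(motion=[[0,-1,30,0,40],[0,0,25,0,40],[0,0,15,0,40],[0,0,10,0,40],[0,0,0,0,40]])

```text
t: 12.42
position: [0.5581, 0.1651, 0.0577]
tcp_rot: [0.259, 0.966, -0.001, -0.001]
contact_force: [-0.3, -0.2, -0.7]
grip_width: 0.512
```

```bash
python3 -c "
from h import *
go((.559,.165),.046,150)"
```

```text
t 12.42 pos [0.5581 0.1651 0.0577] ang 149.9 down -1.0000 grip 0.512
 spin rad -0.001 (0.1 deg) shift after spin mm [-0.9  0.4 11.7] shift now mm [-0.9  0.4 11.7]
```

Emit:
arm_command(motion=[[0,0,6,0,40],[0,0,5,0,40],[0,0,0,0,40],[0,0,0,0,40],[0,0,0,0,65]])

```text
t: 12.83
position: [0.56, 0.1656, 0.0493]
tcp_rot: [0.259, 0.966, 0.0, 0.0]
contact_force: [0.5, 0.2, 0.1]
grip_width: 0.551
```

Emit:
arm_command(motion=[[0,0,0,0,65],[0,0,0,0,65],[0,0,-10,0,65],[0,0,-30,0,65],[0,0,-30,0,65]])

```text
t: 13.25
position: [0.5586, 0.165, 0.1192]
tcp_rot: [0.259, 0.966, -0.001, -0.001]
contact_force: [0.7, -0.6, 0.9]
grip_width: 0.649
```

Emit:
arm_command(motion=[[0,0,-30,0,65],[0,0,-20,0,65],[0,0,0,0,65],[0,0,0,0,65],[0,0,0,0,65]])

```text
t: 13.67
position: [0.559, 0.1652, 0.1684]
tcp_rot: [0.259, 0.966, -0.0, -0.0]
contact_force: [0.0, 0.1, -0.3]
grip_width: 0.65
```

```bash
python3 -c "
from h import *
p,d=capture('wrist');save(p,'w5.png')
go((.5247,.0605),.16,38)"
```

```text
t 13.72 pos [0.5587 0.1651 0.1677] ang 149.9 down -1.0000 grip 0.649
 spin rad 1.954 (-111.9 deg) shift after spin mm [-91.2  61.5   7.7] shift now mm [ -23.  -107.6    7.8]
```

View pics/w5.png

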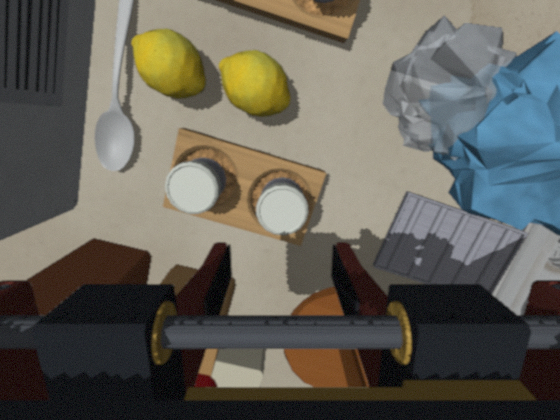

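Emit:
arm_command(motion=[[-6,-27,0,0,100],[-6,-27,0,0,100],[-6,-27,0,0,100],[-5,-27,0,0.1,100],[0,0,0,0.12,100]])

```text
t: 14.13
position: [0.5225, 0.0539, 0.1671]
tcp_rot: [0.369, 0.929, -0.002, -0.002]
contact_force: [0.0, -1.4, -0.3]
grip_width: 0.979
```

Emit:
arm_command(motion=[[0,0,0,0.12,100],[0,0,0,0.12,100],[0,0,0,0.12,100],[0,0,0,0.12,100],[0,0,0,0.12,100]])

```text
t: 14.55
position: [0.5243, 0.0601, 0.1672]
tcp_rot: [0.625, 0.781, -0.001, -0.001]
contact_force: [0.2, 0.1, -0.5]
grip_width: 1.0
```

Emit:
arm_command(motion=[[0,0,0,0.12,100],[0,0,0,0.12,100],[0,0,0,0.12,100],[0,0,0,0.12,100],[0,0,0,0.12,100]])

```text
t: 14.97
position: [0.5244, 0.0602, 0.1673]
tcp_rot: [0.828, 0.561, -0.001, -0.0]
contact_force: [-0.3, -0.9, 0.1]
grip_width: 1.005
```

Emit:
arm_command(motion=[[0,0,0,0.12,100],[0,0,0,0.12,100],[0,0,0,0.12,100],[0,0,0,0.12,100],[0,0,0,0.05,100]])

```text
t: 15.38
position: [0.5244, 0.0602, 0.1673]
tcp_rot: [0.946, 0.324, -0.001, 0.0]
contact_force: [0.2, 0.3, 0.2]
grip_width: 1.006
```

```bash
python3 -c "
from h import *
go((.5247,.0605),.16,35)
E=ext('wrist');p,d=capture('wrist');save(p,'w6.png')
"
```

```text
t 15.38 pos [0.5244 0.0602 0.1673] ang 37.9 down -1.0000 grip 1.006
 spin rad 0.050 (-2.9 deg) shift after spin mm [ 0.4 -0.   7.3] shift now mm [ 0.4 -0.   7.3]
```

View pics/w6.png

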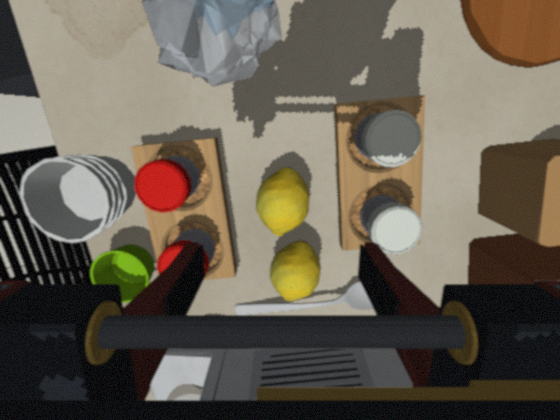

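Emit:
arm_command(motion=[[0,0,40,0.04,100],[0,0,40,0,100],[0,0,35,0,100],[0,0,20,0,100],[0,0,0,0,100]])

```text
t: 15.85
position: [0.5213, 0.0597, 0.0289]
tcp_rot: [0.951, 0.309, -0.005, -0.0]
contact_force: [-0.6, 0.5, -0.1]
grip_width: 1.002
```

```bash
python3 -c "
from h import *
go((.524,.061),.017,35)"
```

```text
t 15.85 pos [0.5213 0.0597 0.0289] ang 36.0 down -1.0000 grip 1.002
 spin rad 0.018 (-1.0 deg) shift after spin mm [ 3.   0.5 11.9] shift now mm [ 3.1  0.6 11.9]
```

Emit:
arm_command(motion=[[0,0,8,0,100],[0,0,7,0,100],[0,0,0,0,50],[0,0,0,0,50],[0,0,0,0,50]], squeeze=15)

```text
t: 16.27
position: [0.526, 0.0606, 0.0196]
tcp_rot: [0.951, 0.308, 0.001, -0.0]
contact_force: [-0.4, -0.1, 0.6]
grip_width: 0.812
```

Emit:
arm_command(motion=[[0,0,0,0,50],[0,0,0,0,50],[0,0,0,0,50],[0,0,0,0,50],[0,0,0,0,50]])

```text
t: 16.68
position: [0.5255, 0.0604, 0.019]
tcp_rot: [0.951, 0.308, 0.0, -0.0]
contact_force: [-1.5, -0.8, 5.8]
grip_width: 0.575
```

Emit:
arm_command(motion=[[0,0,-10,0,50],[0,0,-20,0,50],[0,0,-30,0,50],[0,0,-30,0,50],[0,0,-30,0,50]])

```text
t: 17.1
position: [0.5248, 0.0601, 0.1401]
tcp_rot: [0.951, 0.308, -0.0, 0.0]
contact_force: [0.2, 0.4, -1.1]
grip_width: 0.579
```

```bash
python3 -c "
from h import *
go((.403,.336),.2,132)
E=ext('wrist');p,d=capture('wrist');save(p,'w7.png')
"
```

```text
t 17.10 pos [0.5248 0.0601 0.1401] ang 35.9 down -1.0000 grip 0.579
 spin rad -1.677 (96.1 deg) shift after spin mm [286.5  94.1 -59.9] shift now mm [  63.1 -294.9  -59.9]
```

View pics/w7.png

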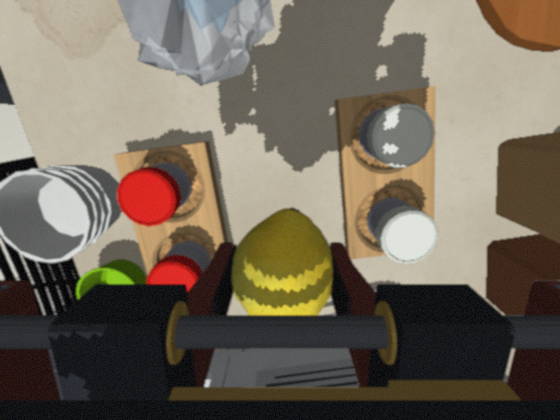

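Emit:
arm_command(motion=[[0,0,-30,-0.12,50],[0,0,-30,-0.12,50],[0,0,0,-0.12,50],[0,0,0,-0.12,50],[0,0,0,-0.12,50]])

```text
t: 17.57
position: [0.5254, 0.0604, 0.1995]
tcp_rot: [0.816, 0.578, 0.001, 0.0]
contact_force: [0.2, -0.5, -1.5]
grip_width: 0.571
```

Emit:
arm_command(motion=[[0,0,0,-0.12,50],[0,0,0,-0.12,50],[0,0,0,-0.12,50],[0,0,0,-0.12,50],[0,0,0,-0.12,50]])

```text
t: 17.98
position: [0.525, 0.0602, 0.1988]
tcp_rot: [0.609, 0.793, -0.0, -0.0]
contact_force: [-0.5, -0.6, -1.4]
grip_width: 0.571
```

Emit:
arm_command(motion=[[0,0,0,-0.12,50],[0,0,0,-0.12,50],[0,0,0,-0.12,50],[0,0,0,-0.12,50],[0,0,0,0,50]])

```text
t: 18.4
position: [0.5251, 0.0601, 0.1988]
tcp_rot: [0.404, 0.915, -0.0, -0.0]
contact_force: [-0.5, 1.1, -0.9]
grip_width: 0.572
```

Emit:
arm_command(motion=[[28,9,0,0,50],[28,9,0,0,50],[28,9,0,0,50],[28,9,0,0,50],[28,9,0,0,50]])

```text
t: 18.82
position: [0.4638, 0.1953, 0.1988]
tcp_rot: [0.408, 0.913, 0.0, 0.0]
contact_force: [1.3, 0.5, -0.6]
grip_width: 0.567
```

```bash
python3 -c "
from h import *
go((.403,.336),.2,132)
p,d=capture('wrist');save(p,'w8.png');go((.403,.336),.2,132)
print(bot.observe()['joints'])
"
```

```text
t 18.82 pos [0.4638 0.1953 0.1988] ang 131.9 down -1.0000 grip 0.567
 spin rad -0.002 (0.1 deg) shift after spin mm [145.3  49.   -1.2] shift now mm [145.4  48.7  -1.2]
t 18.87 pos [0.4611 0.2017 0.1987] ang 132.3 down -1.0000 grip 0.569
 spin rad 0.006 (-0.3 deg) shift after spin mm [138.7  46.7  -1.3] shift now mm [138.4  47.5  -0.8]
[-0.6339463   0.23054945  0.11580534  2.00002996 -0.03754866  0.91255912
  1.81148342]
```

View pics/w8.png

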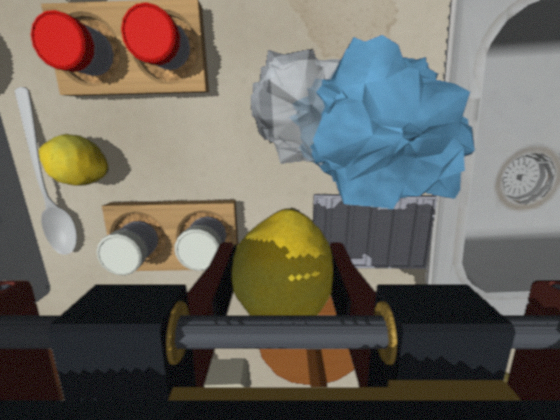

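Emit:
arm_command(motion=[[35,12,0,0,50],[35,12,0,0,50],[35,12,0,0,50],[34,11,0,0,50],[0,0,0,0,50]])

```text
t: 19.28
position: [0.4021, 0.3363, 0.1989]
tcp_rot: [0.403, 0.915, 0.002, -0.001]
contact_force: [0.3, 0.4, -0.3]
grip_width: 0.572
```

```bash
python3 -c "
from h import *
p,d=capture('wrist');save(p,'w9.png');
p,d=capture('top');save(p[140:320,130:430].repeat(2,0).repeat(2,1),'t9.png');go((.403,.336),.028,132)
"
```

```text
t 19.38 pos [0.4054 0.3299 0.1986] ang 132.2 down -1.0000 grip 0.573
 spin rad 0.004 (-0.2 deg) shift after spin mm [  6.1   2.3 170.6] shift now mm [  6.1   2.4 170.6]
```

View pics/w9.png

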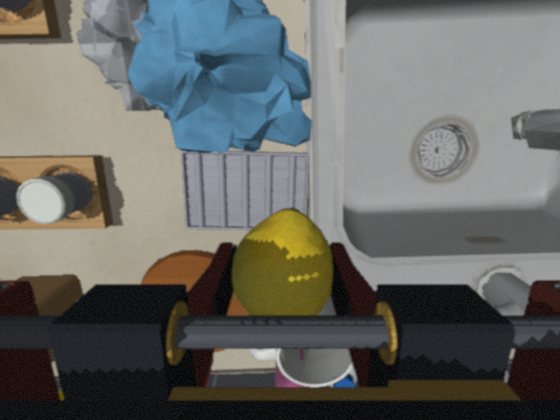

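View pics/t9.png

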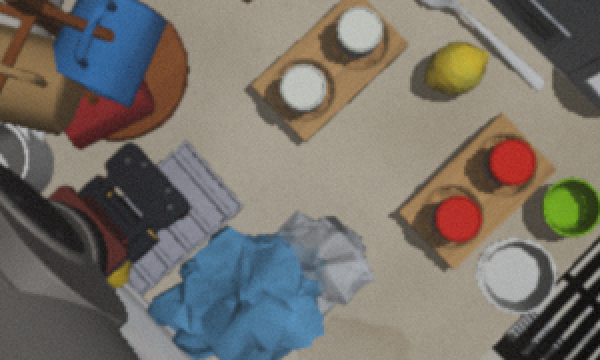

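```bash
python3 -c "
from h import *
st=bot.observe();print(st['position']);E=ext('wrist',st)
p,d=capture('wrist');save(p,'w10.png')
c=p[140:240,170:330];save(cv2.resize(c,None,fx=5,fy=5,interpolation=cv2.INTER_CUBIC),'w10c.png')
W=[]
for u in [(183,152),(308,152),(306,228),(188,228)]:
    q=ray('wrist',u,.011,E);W.append(q);print(u,q.round(4))
print(np.mean(W,0))
st=bot.observe();print(st['position'])
"
```

```text
[0.40535645 0.3299447  0.19857884]
(183, 152) [0.4438 0.2208 0.011 ]
(308, 152) [0.3524 0.3216 0.011 ]
(306, 228) [0.4174 0.3803 0.011 ]
(188, 228) [0.5099 0.2783 0.011 ]
[0.43084441 0.30025501 0.011     ]
[0.40622631 0.32831842 0.19852548]
```

View pics/w10c.png

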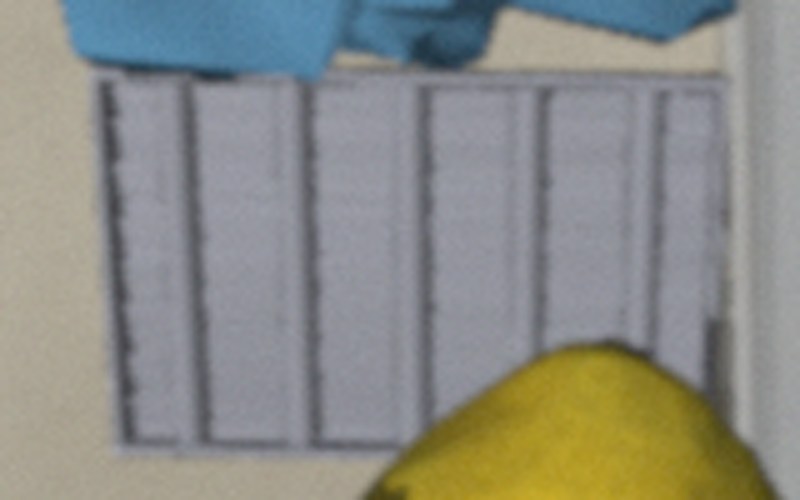

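```bash
python3 -c "
from h import *
st=bot.observe();E=ext('wrist',st)
a,b,c=[ray('wrist',u,.011,E)[:2] for u in [(189,154.4),(314.4,155.6),(193.6,230.4)]]
print(a,b,c,(b+c)/2,np.linalg.norm(a-b),np.linalg.norm(a-c),np.degrees(np.arctan2(*(b-a)[::-1])),np.degrees(np.arctan2(*(c-a)[::-1])))
m=(b+c)/2; 
print('grooves',m+.039*(b-a)/np.linalg.norm(b-a),m-.039*(b-a)/np.linalg.norm(b-a))
go((.403,.336),.028,132)
"
```

```text
[0.44209805 0.22540583] [0.35137464 0.32782093] [0.50862051 0.28295038] [0.42999758 0.30538565] 0.1368195460402484 0.08795801386288071 131.5358128415383 40.86110065077104
grooves [0.40413714 0.33457877] [0.45585801 0.27619254]
t 19.43 pos [0.4062 0.3283 0.1985] ang 132.1 down -1.0000 grip 0.573
 spin rad 0.001 (-0.1 deg) shift after spin mm [  7.9   2.7 170.5] shift now mm [  8.    2.9 170.5]
```

Emit:
arm_command(motion=[[6,2,30,0,50],[0,0,30,0,50],[0,0,30,0,50],[0,0,30,0,50],[0,0,0,0,50]])

```text
t: 19.85
position: [0.402, 0.33, 0.0741]
tcp_rot: [0.407, 0.913, -0.005, -0.001]
contact_force: [-0.9, -0.8, -0.6]
grip_width: 0.568
```

```bash
python3 -c "
from h import *
go((.4038,.3355),.028,131.6)
capture('top');go((.4038,.3355),.028,131.6)
"
```

```text
t 19.85 pos [0.402  0.33   0.0741] ang 131.9 down -1.0000 grip 0.568
 spin rad 0.006 (-0.3 deg) shift after spin mm [ 2.9  5.  46.1] shift now mm [ 2.9  5.4 46. ]
t 19.90 pos [0.403  0.3313 0.0766] ang 132.0 down -1.0000 grip 0.570
 spin rad 0.006 (-0.4 deg) shift after spin mm [ 2.6  3.4 48.6] shift now mm [ 2.7  3.7 48.6]
```

Emit:
arm_command(motion=[[2,2,15,0,50],[0,0,15,0,50],[0,0,10,0,50],[0,0,0,0,50],[0,0,0,0,50]])

```text
t: 20.32
position: [0.4045, 0.3373, 0.0396]
tcp_rot: [0.406, 0.914, 0.0, 0.0]
contact_force: [-0.5, -0.4, -1.7]
grip_width: 0.571
```

```bash
python3 -c "
from h import *
go((.4038,.3355),.028,131.6);print(bot.observe()['contact_force'])
"
```

```text
t 20.32 pos [0.4045 0.3373 0.0396] ang 132.1 down -1.0000 grip 0.571
 spin rad 0.009 (-0.5 deg) shift after spin mm [-0.9 -1.7 11.6] shift now mm [-0.9 -1.7 11.6]
[-0.48316496 -0.39618636 -1.67025636]
```

Emit:
arm_command(motion=[[-1,-1,5,0,50],[0,0,4,0,50],[0,0,2,0,50],[0,0,0,0,50],[0,0,0,0,50]])

```text
t: 20.73
position: [0.4051, 0.3366, 0.0291]
tcp_rot: [0.406, 0.914, 0.001, 0.001]
contact_force: [0.1, -1.3, 9.4]
grip_width: 0.571
```

```bash
python3 -c "
from h import *
go((.4038,.3355),.028,131.6);print(bot.observe()['contact_force'])
"
```

```text
t 20.73 pos [0.4051 0.3366 0.0291] ang 132.1 down -1.0000 grip 0.571
 spin rad 0.010 (-0.5 deg) shift after spin mm [-0.  -1.7  1.1] shift now mm [ 0.  -1.7  1.1]
[ 0.07349131 -1.33433777  9.37085234]
```

Contact at the expected height. Release gently, partially.

Emit:
arm_command(motion=[[0,0,0,0,62],[0,0,0,0,66],[0,0,0,0,72],[0,0,0,0,72],[0,0,0,0,72]])

```text
t: 21.15
position: [0.4035, 0.3361, 0.0275]
tcp_rot: [0.405, 0.914, -0.0, -0.0]
contact_force: [0.5, -0.3, -0.6]
grip_width: 0.717
```

Emit:
arm_command(motion=[[0,0,-8,0,72],[0,0,-15,0,72],[0,0,-30,0,72],[0,0,-35,0,72],[0,0,-35,0,72]])

```text
t: 21.57
position: [0.4032, 0.3356, 0.1521]
tcp_rot: [0.405, 0.914, -0.001, -0.0]
contact_force: [-0.1, 0.4, 0.4]
grip_width: 0.722
```

Emit:
arm_command(motion=[[0,0,-30,0,80],[0,0,-20,0,80],[-35,-12,0,0,80],[-35,-12,0,0,90],[-35,-12,0,0,100]])

```text
t: 21.98
position: [0.4478, 0.2334, 0.2019]
tcp_rot: [0.404, 0.915, 0.001, 0.0]
contact_force: [1.0, -0.7, 0.4]
grip_width: 0.915
```

```bash
python3 -c "
from h import *
p,d=capture('wrist');save(p,'w11.png')
go((.5805,.010),.2,38)
"
```

```text
t 22.03 pos [0.4509 0.2248 0.2015] ang 131.7 down -1.0000 grip 0.958
 spin rad 1.636 (-93.7 deg) shift after spin mm [-30.1 249.    1.5] shift now mm [-246.5  -46.2    2.5]
```

View pics/w11.png

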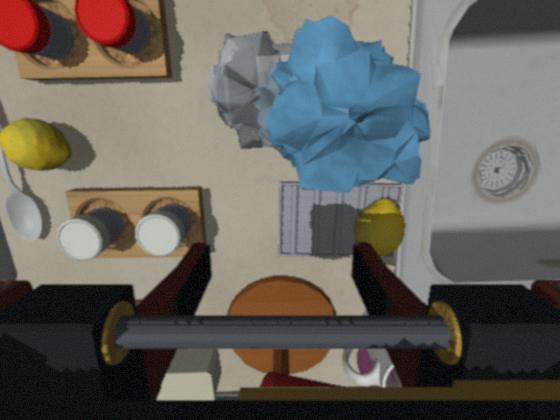

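Emit:
arm_command(motion=[[-32,-5,0,0,100],[-32,-5,0,0,100],[-32,-5,0,0,100],[-32,-5,0,0,100],[-20,-4,0,0.1,100]])

```text
t: 22.45
position: [0.5305, 0.105, 0.2013]
tcp_rot: [0.452, 0.892, -0.0, 0.001]
contact_force: [-1.0, 1.0, 0.5]
grip_width: 0.998
```

Emit:
arm_command(motion=[[0,0,0,0.12,100],[0,0,0,0.12,100],[0,0,0,0.12,100],[0,0,0,0.12,100],[0,0,0,0.12,100]])

```text
t: 22.87
position: [0.5289, 0.1084, 0.201]
tcp_rot: [0.696, 0.718, 0.0, -0.0]
contact_force: [0.1, -1.1, 0.7]
grip_width: 0.999
```

Emit:
arm_command(motion=[[0,0,0,0.12,100],[0,0,0,0.12,100],[0,0,0,0.12,100],[0,0,0,0.12,100],[0,0,0,0.12,100]])

```text
t: 23.28
position: [0.5289, 0.1086, 0.201]
tcp_rot: [0.877, 0.48, 0.0, -0.0]
contact_force: [-0.3, 0.7, -0.3]
grip_width: 1.0
```

Emit:
arm_command(motion=[[0,0,0,0.12,100],[0,0,0,0.12,100],[0,0,0,0.1,100],[0,0,0,0,100],[0,0,0,0,100]])

```text
t: 23.7
position: [0.5289, 0.1086, 0.2009]
tcp_rot: [0.944, 0.329, -0.0, -0.0]
contact_force: [0.2, -0.2, 1.0]
grip_width: 1.001
```

Run:
```python
from h import *
E=ext("wrist");p,d=capture("wrist");save(p,"w12.png");C=cloud("wrist",d,E)
H,S,V=cv2.split(cv2.cvtColor(p,cv2.COLOR_RGB2HSV));Z=C[...,2]
m=(H>20)&(H<36)&(S>140)&(Z>.005)&(Z<.065)
k,l,s,c=cv2.connectedComponentsWithStats(m.astype(np.uint8))
for i in range(1,k):
  if s[i,4]>300:
    print(c[i],s[i],np.median(C[l==i],0), ray("wrist",c[i],.03,E))
go((.5805,.010),.17,38)
```

```text
[264.07780458 284.64837153] [ 243  259   42   52 1658] [0.57435239 0.01781512 0.04535363] [0.57948748 0.01005459 0.03      ]
t 23.75 pos [0.529  0.1086 0.2008] ang 38.4 down -1.0000 grip 0.997
 spin rad 0.007 (-0.4 deg) shift after spin mm [-20.1 109.4  30.8] shift now mm [-20.9 109.3  30.8]
```

View pics/w12.png

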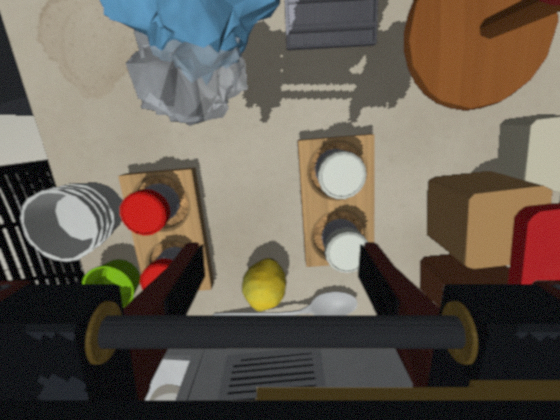

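Emit:
arm_command(motion=[[-5,27,10,0,85],[-5,27,10,0,85],[-5,28,10,0,85],[-5,27,0,0,85],[0,0,0,0,85]])

```text
t: 24.17
position: [0.5822, 0.004, 0.1706]
tcp_rot: [0.946, 0.325, -0.0, 0.002]
contact_force: [-0.2, -0.4, 0.6]
grip_width: 0.849
```

Emit:
arm_command(motion=[[0,0,30,0,85],[0,0,30,0,85],[0,0,30,0,85],[0,0,20,0,85],[0,0,0,0,85]])

```text
t: 24.58
position: [0.5777, 0.011, 0.0569]
tcp_rot: [0.944, 0.329, -0.003, -0.001]
contact_force: [-0.0, -0.5, 0.6]
grip_width: 0.851
```

```bash
python3 -c "
from h import *
p,d=capture('wrist');save(p,'w13.png')
go((.5800,.010),.018,38)
"
```

```text
t 24.63 pos [0.5792 0.0107 0.0591] ang 38.3 down -1.0000 grip 0.852
 spin rad 0.006 (-0.3 deg) shift after spin mm [ 0.2  1.1 41.1] shift now mm [ 0.3  1.2 41.1]
```

View pics/w13.png

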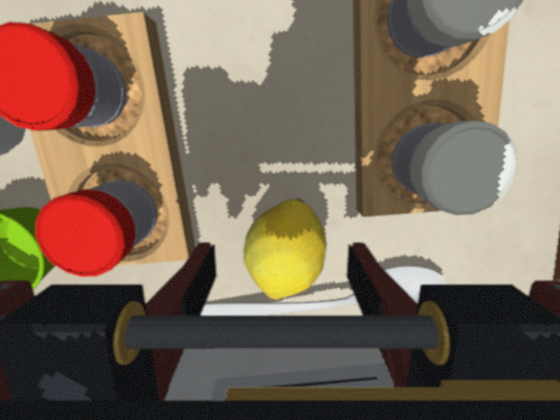

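Emit:
arm_command(motion=[[0,1,18,0,85],[0,0,15,0,85],[0,0,8,0,85],[0,0,0,0,85],[0,0,0,0,50]])

```text
t: 25.05
position: [0.582, 0.0097, 0.0207]
tcp_rot: [0.945, 0.328, 0.001, 0.0]
contact_force: [-0.1, -0.3, -0.1]
grip_width: 0.804
```

Emit:
arm_command(motion=[[0,0,0,0,50],[0,0,0,0,50],[0,0,0,0,50],[0,0,0,0,50],[0,0,0,0,50]])

```text
t: 25.47
position: [0.5819, 0.0096, 0.0205]
tcp_rot: [0.945, 0.327, 0.001, 0.0]
contact_force: [-0.9, -0.1, 6.8]
grip_width: 0.565
```

Emit:
arm_command(motion=[[0,0,-10,0,50],[0,0,-20,0,50],[0,0,-30,0,50],[0,0,-30,0,50],[0,0,-30,0,50]])

```text
t: 25.88
position: [0.5809, 0.0094, 0.1412]
tcp_rot: [0.945, 0.327, -0.0, -0.0]
contact_force: [0.5, -0.0, -1.0]
grip_width: 0.567
```

```bash
python3 -c "
from h import *
p,d=capture('wrist');save(p,'w14.png')
go((.529,.1086),.2,131.6)
"
```

```text
t 25.93 pos [0.5845 0.0091 0.147 ] ang 38.2 down -1.0000 grip 0.568
 spin rad -1.631 (93.4 deg) shift after spin mm [111.2  24.5 -53. ] shift now mm [  18.2 -112.3  -53.3]
```

View pics/w14.png

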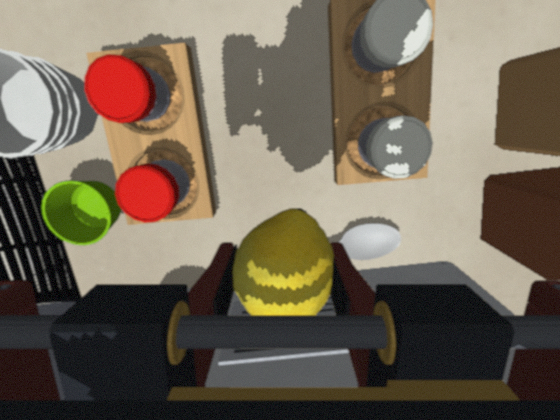

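Emit:
arm_command(motion=[[0,0,-27,0,50],[4,-28,-26,0,50],[5,-28,0,0,50],[5,-28,0,0,50],[4,-28,0,-0.1,50]])

```text
t: 26.35
position: [0.5257, 0.1098, 0.1935]
tcp_rot: [0.928, 0.374, 0.001, -0.0]
contact_force: [0.2, 0.9, -2.3]
grip_width: 0.567
```

Emit:
arm_command(motion=[[0,0,0,-0.12,50],[0,0,0,-0.12,50],[0,0,0,-0.12,50],[0,0,0,-0.12,50],[0,0,0,-0.12,50]])

```text
t: 26.77
position: [0.526, 0.1086, 0.1929]
tcp_rot: [0.774, 0.634, -0.0, -0.0]
contact_force: [-0.6, 0.6, -1.0]
grip_width: 0.566
```

Emit:
arm_command(motion=[[0,0,0,-0.12,50],[0,0,0,-0.12,50],[0,0,0,-0.12,50],[0,0,0,-0.12,50],[0,0,0,-0.12,50]])

```text
t: 27.18
position: [0.526, 0.1084, 0.1929]
tcp_rot: [0.552, 0.834, -0.0, 0.0]
contact_force: [0.1, 0.5, -1.0]
grip_width: 0.566
```

Emit:
arm_command(motion=[[0,0,0,-0.12,50],[0,0,0,-0.12,50],[0,0,0,-0.09,50],[0,0,0,0,50],[0,0,0,0,50]])

```text
t: 27.6
position: [0.5262, 0.1084, 0.1928]
tcp_rot: [0.411, 0.911, 0.0, -0.0]
contact_force: [-0.2, -0.0, -0.9]
grip_width: 0.567
```

```bash
python3 -c "
from h import *
go((.4555,.2775),.2,131.6)
"
```

```text
t 27.60 pos [0.5262 0.1084 0.1928] ang 131.4 down -1.0000 grip 0.567
 spin rad -0.003 (0.2 deg) shift after spin mm [173.4  59.4  -7.2] shift now mm [173.5  58.9  -7.2]
```

Emit:
arm_command(motion=[[35,10,0,0,50],[35,10,0,0,50],[35,10,0,0,50],[35,11,0,0,50],[31,10,0,0,50]])

```text
t: 28.02
position: [0.4495, 0.2723, 0.1929]
tcp_rot: [0.411, 0.912, 0.0, -0.0]
contact_force: [0.6, 1.0, -1.1]
grip_width: 0.57
```

Emit:
arm_command(motion=[[0,0,20,0,50],[0,0,30,0,50],[0,0,30,0,50],[0,0,20,0,50],[0,0,0,0,50]])

```text
t: 28.43
position: [0.4483, 0.2688, 0.0891]
tcp_rot: [0.411, 0.912, -0.003, -0.002]
contact_force: [-0.7, 1.2, -1.0]
grip_width: 0.569
```

```bash
python3 -c "
from h import *
p,d=capture('wrist');save(p,'w15.png')
go((.4515,.2735),.0285,131.6);print(bot.observe()['contact_force'])
"
```

```text
t 28.48 pos [0.4495 0.2695 0.0911] ang 131.5 down -1.0000 grip 0.565
 spin rad -0.002 (0.1 deg) shift after spin mm [ 1.7  4.1 62.6] shift now mm [ 1.7  4.4 62.6]
[ 0.64340155  0.23280046 -0.82878023]
```

View pics/w15.png

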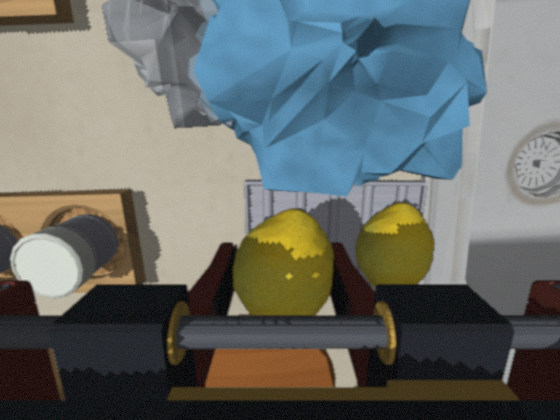

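Emit:
arm_command(motion=[[1,1,20,0,50],[0,0,18,0,50],[0,0,10,0,50],[0,0,0,0,50],[0,0,0,0,50]])

```text
t: 28.9
position: [0.4514, 0.272, 0.0455]
tcp_rot: [0.41, 0.912, 0.0, 0.0]
contact_force: [-0.4, -0.5, -1.6]
grip_width: 0.569
```

```bash
python3 -c "
from h import *
go((.4515,.2735),.0285,131.6);print(bot.observe()['contact_force'])
"
```

```text
t 28.90 pos [0.4514 0.272  0.0455] ang 131.6 down -1.0000 grip 0.569
 spin rad -0.001 (0.0 deg) shift after spin mm [ 1.1  1.1 17. ] shift now mm [ 1.1  1.  17. ]
[-0.37989333 -0.49681757 -1.57558513]
```

Emit:
arm_command(motion=[[1,0,7,0,50],[0,0,5,0,50],[0,0,3,0,50],[0,0,1,0,50],[0,0,0,0,50]])

```text
t: 29.32
position: [0.4517, 0.2736, 0.0302]
tcp_rot: [0.41, 0.912, 0.001, 0.001]
contact_force: [-0.8, -1.1, 10.5]
grip_width: 0.566
```

```bash
python3 -c "
from h import *
go((.4515,.2735),.0285,131.6);print(bot.observe()['contact_force'])
"
```

```text
t 29.32 pos [0.4517 0.2736 0.0302] ang 131.6 down -1.0000 grip 0.566
 spin rad -0.000 (0.0 deg) shift after spin mm [ 0.1 -0.3  1.7] shift now mm [ 0.1 -0.3  1.7]
[-0.81241233 -1.09764384 10.49433892]
```

Emit:
arm_command(motion=[[0,0,0,0,62],[0,0,0,0,66],[0,0,0,0,70],[0,0,0,0,70],[0,0,0,0,70]])

```text
t: 29.73
position: [0.4502, 0.2725, 0.0285]
tcp_rot: [0.41, 0.912, -0.0, -0.0]
contact_force: [0.0, -0.8, 0.1]
grip_width: 0.699
```

Emit:
arm_command(motion=[[0,0,-8,0,70],[0,0,-15,0,70],[0,0,-30,0,70],[0,0,-35,0,70],[0,0,-35,0,70]])

```text
t: 30.15
position: [0.4497, 0.2721, 0.1531]
tcp_rot: [0.41, 0.912, -0.001, -0.0]
contact_force: [0.8, 0.7, 0.4]
grip_width: 0.701
```

Emit:
arm_command(motion=[[0,0,-30,0,70],[0,0,-20,0,70],[-35,-12,0,0,70],[-35,-12,0,0,70],[-35,-12,0,0,70]])

```text
t: 30.57
position: [0.4934, 0.1695, 0.2029]
tcp_rot: [0.409, 0.913, 0.001, 0.0]
contact_force: [1.0, -0.8, -0.5]
grip_width: 0.702
```

```bash
cat > fin.py <<'E'
from h import *
n="top";p,d=capture(n);C=cloud(n,d);save(cv2.resize(p[140:300,160:420],None,fx=3,fy=3),"fin.png")
H,S,V=cv2.split(cv2.cvtColor(p,cv2.COLOR_RGB2HSV));Z=C[...,2];X=C[...,0];Y=C[...,1]
reg=(X>.33)&(X<.7)&(Y>-.1)&(Y<.4)
def fr(q,c,a):
    a=np.radians(a);q=q-c;return np.round([q@[np.cos(a),np.sin(a)],q@[-np.sin(a),np.cos(a)]],4)
for nm,m in [("red",((H<6)|(H>174))&(S>150)&(Z>.045)&(Z<.08)),("white",(S<70)&(V>110)&(Z>.045)&(Z<.08)),("lemon",(H>20)&(H<36)&(S>140)&(Z>.02)&(Z<.09))]:
    k,l,s,c=cv2.connectedComponentsWithStats((m&reg).astype(np.uint8))
    for i in range(1,k):
        if s[i,4]>200:
            P=C[l==i];q=np.array(cv2.minAreaRect(P[:,:2].astype(np.float32))[0])
            w,U=np.linalg.eigh(np.cov(P[:,:2].T));a=np.degrees(np.arctan2(U[1,1],U[0,1]))
            print(nm,c[i].round(),s[i,4],q.round(4),"z50/98",np.percentile(P[:,2],[50,98]).round(4),"ax",round(a),"red",fr(q,[.457,-.0116],-46.5),"wh",fr(q,[.5857,.1376],-46.5),"tray",fr(q,[.4295,.3065],-48.3))
p,d=capture("wrist");save(p,"w16.png");print(bot.observe()["t"],bot.observe()["position"])
E
python3 fin.py
```

```text
red [386. 221.] 420 [ 0.4835 -0.0385] z50/98 [0.0604 0.0643] ax 127 red [0.0378 0.0007] wh [ 0.0574 -0.1953] tray [ 0.2936 -0.1892]
red [363. 247.] 228 [0.4326 0.005 ] z50/98 [0.0605 0.0638] ax -153 red [-0.0288 -0.0063] wh [-0.0092 -0.2023] tray [ 0.2272 -0.1983]
white [391. 274.] 203 [ 0.3763 -0.0464] z50/98 [0.0684 0.0726] ax -143 red [-0.0303 -0.0825] wh [-0.0107 -0.2786] tray [ 0.2281 -0.2745]
lemon [223. 244.] 232 [0.4398 0.2811] z50/98 [0.0553 0.0616] ax -139 red [-0.2242  0.189 ] wh [-0.2045 -0.0071] tray [ 0.0258 -0.0093]
lemon [192. 262.] 232 [0.4029 0.3387] z50/98 [0.0569 0.0629] ax -143 red [-0.2914  0.2019] wh [-0.2717  0.0059] tray [-0.0418  0.0016]
30.6667 [0.49516974 0.16340269 0.20248993]
```

View pics/fin.png

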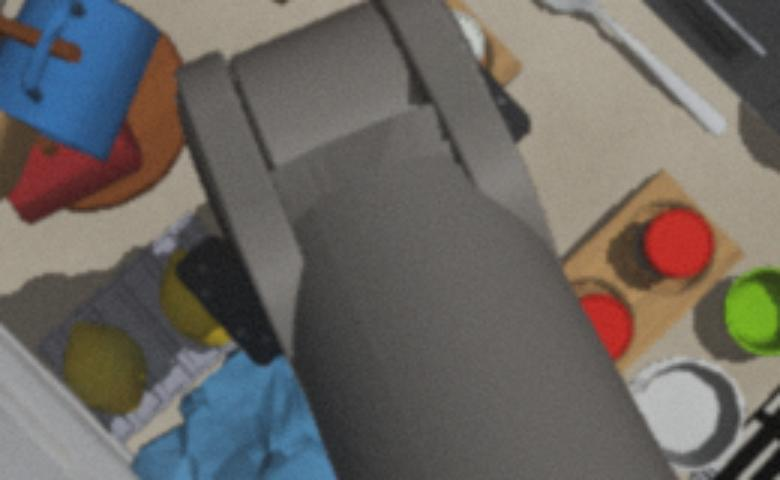

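View pics/w16.png

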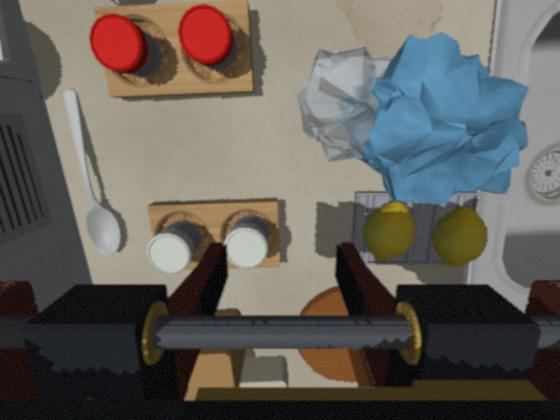

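Emit:
arm_command(motion=[[0,0,-40,0,70],[0,0,-40,0,70],[-15,-18,-20,0,70],[-20,-25,0,0,70],[-20,-25,0,0,70]])

```text
t: 31.08
position: [0.4791, 0.0842, 0.3037]
tcp_rot: [0.409, 0.913, 0.001, 0.001]
contact_force: [0.0, -0.4, -1.0]
grip_width: 0.698
```

Emit:
arm_command(motion=[[-20,-25,0,0,70],[-20,-25,0,0,70],[-10,-9,0,0,70],[0,0,0,0,70],[0,0,0,0,70]])

```text
t: 31.5
position: [0.4677, 0.0076, 0.302]
tcp_rot: [0.41, 0.912, 0.0, 0.0]
contact_force: [0.2, 0.4, 0.2]
grip_width: 0.702
```

```bash
python3 fin.py
```

```text
white [310. 154.] 415 [0.6145 0.1092] z50/98 [0.0606 0.0643] ax -157 red [0.0208 0.1974] wh [0.0404 0.0013] tray [0.2703 0.0069]
white [281. 183.] 418 [0.5574 0.1654] z50/98 [0.0606 0.0642] ax -147 red [-0.0593  0.1946] wh [-0.0397 -0.0014] tray [0.1904 0.0016]
white [294. 269.] 997 [0.3941 0.1403] z50/98 [0.0687 0.0792] ax -146 red [-0.1535  0.0589] wh [-0.1338 -0.1371] tray [ 0.1006 -0.137 ]
lemon [226. 239.] 582 [0.4481 0.2729] z50/98 [0.0544 0.0624] ax -152 red [-0.2125  0.1894] wh [-0.1929 -0.0067] tray [ 0.0374 -0.0085]
lemon [193. 261.] 489 [0.4036 0.3374] z50/98 [0.0555 0.0623] ax -164 red [-0.2899  0.2015] wh [-0.2703  0.0054] tray [-0.0403  0.0012]
31.6 [0.46794502 0.00905686 0.30176204]
```

View pics/fin.png

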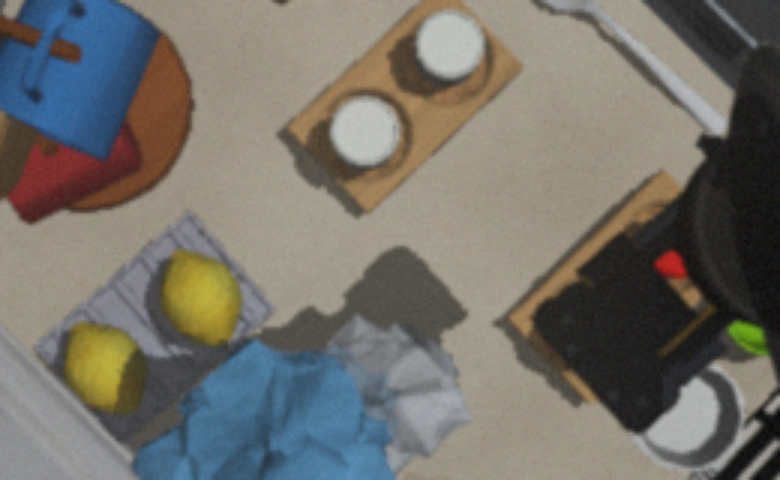

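Run:
```python
from h import *
p,d=capture("top");C=cloud("top",d)
H,S,V=cv2.split(cv2.cvtColor(p,cv2.COLOR_RGB2HSV));Z=C[...,2]
m=(H>15)&(H<40)&(S>100)&(Z>.014)&(C[...,1]>.22)&(C[...,1]<.4)&(C[...,0]<.52)&(C[...,0]>.34)
k,l,s,c=cv2.connectedComponentsWithStats(m.astype(np.uint8))
for i in range(1,k):
    if s[i,4]>200:
        v,u=np.nonzero(l==i);w,U=np.linalg.eigh(np.cov(u,v));f=cv2.fitEllipse(np.stack([u,v],1).astype(np.float32)[cv2.convexHull(np.stack([u,v],1).astype(np.int32),returnPoints=False).ravel()])
        a=U[:,1];W=[ray("top",c[i]+20*t*a,.034)[:2] for t in(-1,1)];D=W[1]-W[0]
        print(c[i],s[i,4],np.sqrt(w),"world ax",np.degrees(np.arctan2(D[1],D[0])),f, ray("top",c[i],.034))
for nm in ["lemon_a"]:
    for r in finder.masks_of("top",nm):
        v,u=np.nonzero(r["pixels"]);w,U=np.linalg.eigh(np.cov(u,v));a=U[:,1]
        W=[ray("top",np.array(r["centre"])+20*t*a,.034)[:2] for t in(-1,1)];D=W[1]-W[0];print(r["conf"],r["centre"],len(u),np.sqrt(w),np.degrees(np.arctan2(D[1],D[0])))
E=ext("wrist");p,d=capture("wrist");save(p,"w17.png")
```

```text
[141.01217039 191.82555781] 493 [ 4.04166567 12.15951522] world ax 84.6983577338492 ((141.66554260253906, 192.5966033935547), (25.618127822875977, 48.59104537963867), 100.5901107788086) [0.54321739 0.4455166  0.034     ]
[226.36825397 238.87936508] 630 [6.24390633 8.12335075] world ax -152.95579432873325 ((226.35458374023438, 238.72434997558594), (24.73785400390625, 32.79374694824219), 152.2930145263672) [0.44900631 0.27430315 0.034     ]
[194.22632424 262.17495987] 623 [6.19718507 8.06395693] world ax -148.27942694859644 ((194.1814727783203, 262.163818359375), (24.787845611572266, 32.34004592895508), 147.51820373535156) [0.40288115 0.33774202 0.034     ]
0.8 [193.8, 261.7] 680 [6.54827598 8.31101164] -145.3745519353167
0.58 [225.9, 240.7] 648 [6.36370572 8.140083  ] -149.15980641801823
```

View pics/w17.png

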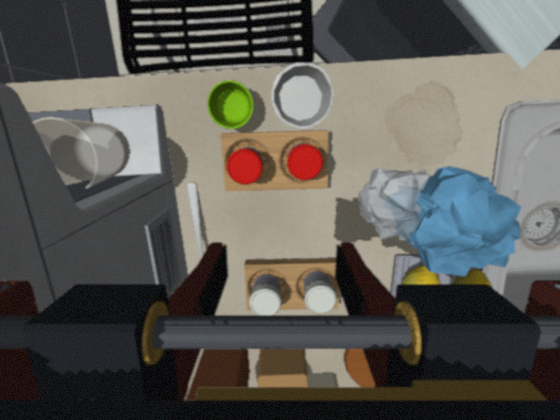

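```bash
python3 -c "
from h import *
print(bot.finish_job(), bot.observe()['t'])"
```

```text
the job is handed in; nothing more can be done
the job is handed in; nothing more can be done
```

I put both loose tins in the free wells of their blocks and laid both lemons in the two outer grooves of the tray. The job was handed in at about 32 s, with the arm raised clear of everything.

Last checks, measured from the camera images:

| Thing | Measured place | Limit |
|---|---|---|
| Red tin | (37.8, 0.7) mm in its block | x 26–50, y ±12 mm |
| White tin | (-39.7, -1.4) mm in its block | x -50 to -26, y ±12 mm |
| White resident tin | (40.4, 1.3) mm, standing where it was | x 26–50, y ±12 mm |
| First lemon laid | x = -40, y = 1 mm on the tray | x ±62, y ±25 mm |
| Second lemon laid | x = 37, y = -9 mm on the tray | x ±62, y ±25 mm |

- **Tins:** Both placed tins' lid tops were at the right height for standing on the well floor, and nothing was seen leaning.
- **Red resident tin:** The arm hid part of it in the only after-placement fix, which gave x = -29 mm, y = -6 mm. That is inside the limits, and the last wrist picture showed it standing in its well, but it was not measured cleanly afterwards.
- **Lemon angles:** The estimates disagreed. With the full outlines, the lemons lie about 7–13° off the grooves. A first, stricter colour mask that lost the shaded side gave up to 26° for one lemon. I trusted the full-outline figures, which are within the 23° limit.

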